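# Load the button press's die magazine

## Robot

A 6-joint arm with a two-finger parallel gripper is mounted at the origin on the work surface. World frame = base frame: x ahead of the robot, y to its left, z up, the work surface at z = 0. Lengths are in mm, angles in rad, forces in N, time in s.
With the tool pointing down it reaches from about 300 to 775 mm from the base axis. Payload 14.6 kg.
Tool frame: the origin (TCP) lies on the front face of the gripper's body, between the roots of the fingers; the fingertips stand 97 mm ahead of it and the grasp point (between the pads) lies 78 mm ahead of it; z points along the fingers, y is the line along which they close (so a half turn about z gives the same grasp; the last joint's range is limited). The gripper opens to 94 mm and grips with 3 to 60 N. Pads are 16 mm wide; open, the fingers measure 119 mm over their backs; the gripper's body (75 mm by 177 mm) begins 78 mm behind the grasp point.
Start: joints at [-1.235, 0.3, 1.521, -0, 1.321, -0.067], TCP at [215.59, -505.975, 302.646] pointing down, gripper open.
Joint ranges: [-3.03, 3.03], [-0.79, 2.21], [0.23, 2.52], [-1.04, 4.18], [0, 3.07], [-2.55, 2.55]. Speed limits (rad/s): [2.22, 2.22, 2.57, 3.14, 3.14, 3.14].

## Interface

Orientations are given as [roll, pitch, yaw] about the fixed x, y, z axes, in that order (R = Rz(yaw) Ry(pitch) Rx(roll)).
In Python, from cell import * gives the robot as it stands.
- The arm moves only by the tool carry_out, never from a script. Its arguments are lists of equal length, an entry for each row: "slide": the shift along the world's x, y, z scaled (see below), a list of three; "dr": the turn, a rotation vector about the world's x, y, z scaled (see below), a list of three; "gripper": the opening in per cent of the stroke, from 0 (shut) to 100 (fully open). A call has 1 to 10 rows; each row is the pose to reach, as a shift and turn from the pose commanded when the call began, turning the shorter way round; what a row does not reach only later rows make up. The controller multiplies each number of a shift by 0.25 m and each number of a turn by 360 degrees. A row lasts 1/12 s, in which the tool goes at most 41.7 mm and 7.16 degrees, less where a joint would pass 70% of its speed; a pose out of reach is approached as far as the arm can. A call with a number of a shift or a turn outside -1 to 1 is refused whole. A call with a gripper value outside its range is refused whole. The fingers move at their own pace and stop on an object; "newtons" is the grip in N (left out, the last holds). Time passes only in rows, so rows that repeat a pose let the fingers close. It gives the time, the measured TCP pose, the force, the opening and the grip force at its end, in the units of the state.
- read_state(): the state, without advancing time (a new reading comes with each control period).
- camera(name): name is "scene" or "top" or "wrist"; returns the picture (480x640x3 uint8, red, green, blue); there is no depth.
- camera_model(name): a dict with "vfov" (degrees; the focal length in pixels is half the picture's height over the tangent of half this angle, whatever the lens; pixels are square), "cx", "cy" (the principal point, pixels), "R" (3x3) and "t" (3): a world point X has camera coordinates R X + t. Camera axes: x right, y down, z forward; pixel columns grow to the right and rows downward; lengths in mm; the calibration is good to about 2 mm. A picture is of the moment at which its call begins: read the wrist's pose just before it. camera_model takes no time and is no camera call; for the wrist camera it gives the pose at the moment of the call.
- sign_off(): hands the job in; it is judged then, once.
The state is a dict: "clock": time; "joints": joint angles; "qd": joint speeds; "effort": joint torques, N m; "eef_pos": TCP position; "eef_rot": TCP orientation; "wrist_force": force on the tool from outside, world axes, zero at the start; "moment": the same for the moment, N m; "finger_gap": finger opening in mm; "finger_force": force on a finger pad.
Only numpy, scipy, OpenCV 4.12 (cv2) and the standard library are available. Lean on these libraries where they do the work, as an engineer would, in place of code of your own. Each camera call takes 0.05 s, during which the arm holds its last target. There are 200 camera calls.

## Task

Turn the gate dial beside the track until its copper pointer points at the single brass dot, which opens the gate; draw out the die that was left in the track the wrong way round, then slide it and every stamping die on the bench into the track through its open end, ribbed side leading, closed up into one row against the end stop with no gaps between their feet. Last, turn the dial until the pointer points midway between the pair of brass dots, so that the gate is shut, and leave the other tools on the bench alone.

Things in the scene. Friction and masses are not known exactly. Their poses are not given: they have to be found in the camera images.
- magazine: Die magazine, a steel T-track fixed to the bench at some yaw. Origin: on the bench under the middle of its mouth; x runs from the open mouth (x = 0) to the end stop's face (x = 224 mm, stop 30 mm high), z up. Floor 4 mm thick, 66 mm wide, runs on as an open apron from x = -65 to 0. Room for six dies in a row, 36 mm apart.
- track_mouth (a point): Middle of the mouth, on the track floor, 4 mm above the bench; axes as magazine. The channel for the die's flange is 50 mm wide and 13 mm high, under two lips along its whole length that leave a 30 mm slot for the neck (lip tops 21 mm above the bench): dies enter only from the apron. Low guide cheeks (12 mm high) flare from the mouth to x = -27, about 64 mm apart there.
- track_stop (a point): Middle of the foot of the end stop's inner face, on the track floor, 224 mm from the mouth; axes as magazine.
- gate (a joint): Angle of the gate dial (rad) about the vertical, growing anticlockwise from above. 0: pointer midway between the pair of brass dots, gate arm square across the apron 12 mm before the mouth (shut). 1.4: pointer at the single dot, arm swung out beside the apron (open). Turns from -0.35 to 1.8 and stays where left (friction 0.05 N m). Pivot at x = -12, y = -85 mm of magazine.
- gate_grip (a point): On the dial's axis, 58 mm above the bench, in its wooden grip bar (12 mm thick, 46 mm long, 34 to 68 mm above the bench). Axes turn with the dial and equal the magazine's at gate = 0. The bar lies along its y; the flat steel gate arm points along its +y (112 mm from the axis, 14 mm wide, 14 to 22 mm above the bench), the copper pointer along its -y.
- gate_pointer (a point): Tip of the copper pointer, 37 mm from the dial's axis, on the side away from the arm. It sweeps over a fixed grey disc 100 mm across, 8 mm thick, with small brass dots near its rim: one pair 13 mm apart (shut) and one single dot (open).
- file: Bystander: a steel file with a wooden handle, 260 mm long, lying on the bench.
- burnisher: Bystander: a copper burnishing tool with a wooden handle, 195 mm long, lying.
- peg_blank: Bystander: a small bone tuning peg blank, 67 mm long, lying.
- stopper: Bystander: a glass bottle stopper, 34 mm across and 46 mm high, standing.
- die1: Steel stamping die (3 to 5 of die1 to die5 present, absent: None; all alike, any order). Flange 36 (x) x 46 (y) x 8 mm; centred on it a neck 24 (x) x 26 (y) mm up to 50 mm above the underside, gripped on its plain y faces; brass button face on top. A dark half-round rib 12 mm wide on the neck's +x face (5.5 mm proud) marks the leading side. Origin: centre of underside, z up. 0.2 kg.
- die2: Steel stamping die (3 to 5 of die1 to die5 present, absent: None; all alike, any order). Flange 36 (x) x 46 (y) x 8 mm; centred on it a neck 24 (x) x 26 (y) mm up to 50 mm above the underside, gripped on its plain y faces; brass button face on top. A dark half-round rib 12 mm wide on the neck's +x face (5.5 mm proud) marks the leading side. Origin: centre of underside, z up. 0.2 kg.
- die3: Steel stamping die (3 to 5 of die1 to die5 present, absent: None; all alike, any order). Flange 36 (x) x 46 (y) x 8 mm; centred on it a neck 24 (x) x 26 (y) mm up to 50 mm above the underside, gripped on its plain y faces; brass button face on top. A dark half-round rib 12 mm wide on the neck's +x face (5.5 mm proud) marks the leading side. Origin: centre of underside, z up. 0.2 kg.
- die4: Steel stamping die (3 to 5 of die1 to die5 present, absent: None; all alike, any order). Flange 36 (x) x 46 (y) x 8 mm; centred on it a neck 24 (x) x 26 (y) mm up to 50 mm above the underside, gripped on its plain y faces; brass button face on top. A dark half-round rib 12 mm wide on the neck's +x face (5.5 mm proud) marks the leading side. Origin: centre of underside, z up. 0.2 kg.
- die5: Steel stamping die (3 to 5 of die1 to die5 present, absent: None; all alike, any order). Flange 36 (x) x 46 (y) x 8 mm; centred on it a neck 24 (x) x 26 (y) mm up to 50 mm above the underside, gripped on its plain y faces; brass button face on top. A dark half-round rib 12 mm wide on the neck's +x face (5.5 mm proud) marks the leading side. Origin: centre of underside, z up. 0.2 kg.
- die6: Like die1 and always present, but at the start it stands in the track the wrong way round, somewhere along it, its rib (+x) towards the mouth; it can leave only by the mouth. It belongs in the row too, the right way round.
Not all that is in view belongs to the job. Leave any blue look-alike of the die6 alone. What is shaped like the die2 but red is not meant.

How it is judged (in metres and radians):
On the way, in this order (a step that is already met when the one before it is completed fails the run):
1. the pointer points at the single dot (gate open, within 0.1 rad) (value of joint gate between 1.3 and 1.5 rad), for 0.2 s.
2. every die present is in the track, rib towards the end stop, closed up in one row (y of die1 in the frame of magazine between -0.006 and 0.006 m and z of die1 in the frame of magazine between 0 and 0.009 m and x of each of die1, die2, die3, die4, die5, die6 in the frame of magazine above 0.012 m and angle between each of die1, die2, die3, die4, die5, die6's own z axis and vertical below 0.12 rad and x of track_stop in the frame of die1 above 0.005 m and (x of track_stop in the frame of die1 below 0.024 m or (x of die2 in the frame of die1 between 0.02 and 0.041 m and y of die2 in the frame of magazine between -0.01 and 0.01 m) or (x of die3 in the frame of die1 between 0.02 and 0.041 m and y of die3 in the frame of magazine between -0.01 and 0.01 m) or (x of die4 in the frame of die1 between 0.02 and 0.041 m and y of die4 in the frame of magazine between -0.01 and 0.01 m) or (x of die5 in the frame of die1 between 0.02 and 0.041 m and y of die5 in the frame of magazine between -0.01 and 0.01 m) or (x of die6 in the frame of die1 between 0.02 and 0.041 m and y of die6 in the frame of magazine between -0.01 and 0.01 m)) and y of die2 in the frame of magazine between -0.006 and 0.006 m and z of die2 in the frame of magazine between 0 and 0.009 m and x of track_stop in the frame of die2 above 0.005 m and (x of track_stop in the frame of die2 below 0.024 m or (x of die1 in the frame of die2 between 0.02 and 0.041 m and y of die1 in the frame of magazine between -0.01 and 0.01 m) or (x of die3 in the frame of die2 between 0.02 and 0.041 m and y of die3 in the frame of magazine between -0.01 and 0.01 m) or (x of die4 in the frame of die2 between 0.02 and 0.041 m and y of die4 in the frame of magazine between -0.01 and 0.01 m) or (x of die5 in the frame of die2 between 0.02 and 0.041 m and y of die5 in the frame of magazine between -0.01 and 0.01 m) or (x of die6 in the frame of die2 between 0.02 and 0.041 m and y of die6 in the frame of magazine between -0.01 and 0.01 m)) and y of die3 in the frame of magazine between -0.006 and 0.006 m and z of die3 in the frame of magazine between 0 and 0.009 m and x of track_stop in the frame of die3 above 0.005 m and (x of track_stop in the frame of die3 below 0.024 m or (x of die1 in the frame of die3 between 0.02 and 0.041 m and y of die1 in the frame of magazine between -0.01 and 0.01 m) or (x of die2 in the frame of die3 between 0.02 and 0.041 m and y of die2 in the frame of magazine between -0.01 and 0.01 m) or (x of die4 in the frame of die3 between 0.02 and 0.041 m and y of die4 in the frame of magazine between -0.01 and 0.01 m) or (x of die5 in the frame of die3 between 0.02 and 0.041 m and y of die5 in the frame of magazine between -0.01 and 0.01 m) or (x of die6 in the frame of die3 between 0.02 and 0.041 m and y of die6 in the frame of magazine between -0.01 and 0.01 m)) and y of die4 in the frame of magazine between -0.006 and 0.006 m and z of die4 in the frame of magazine between 0 and 0.009 m and x of track_stop in the frame of die4 above 0.005 m and (x of track_stop in the frame of die4 below 0.024 m or (x of die1 in the frame of die4 between 0.02 and 0.041 m and y of die1 in the frame of magazine between -0.01 and 0.01 m) or (x of die2 in the frame of die4 between 0.02 and 0.041 m and y of die2 in the frame of magazine between -0.01 and 0.01 m) or (x of die3 in the frame of die4 between 0.02 and 0.041 m and y of die3 in the frame of magazine between -0.01 and 0.01 m) or (x of die5 in the frame of die4 between 0.02 and 0.041 m and y of die5 in the frame of magazine between -0.01 and 0.01 m) or (x of die6 in the frame of die4 between 0.02 and 0.041 m and y of die6 in the frame of magazine between -0.01 and 0.01 m)) and y of die5 in the frame of magazine between -0.006 and 0.006 m and z of die5 in the frame of magazine between 0 and 0.009 m and x of track_stop in the frame of die5 above 0.005 m and (x of track_stop in the frame of die5 below 0.024 m or (x of die1 in the frame of die5 between 0.02 and 0.041 m and y of die1 in the frame of magazine between -0.01 and 0.01 m) or (x of die2 in the frame of die5 between 0.02 and 0.041 m and y of die2 in the frame of magazine between -0.01 and 0.01 m) or (x of die3 in the frame of die5 between 0.02 and 0.041 m and y of die3 in the frame of magazine between -0.01 and 0.01 m) or (x of die4 in the frame of die5 between 0.02 and 0.041 m and y of die4 in the frame of magazine between -0.01 and 0.01 m) or (x of die6 in the frame of die5 between 0.02 and 0.041 m and y of die6 in the frame of magazine between -0.01 and 0.01 m)) and y of die6 in the frame of magazine between -0.006 and 0.006 m and z of die6 in the frame of magazine between 0 and 0.009 m and x of track_stop in the frame of die6 above 0.005 m and (x of track_stop in the frame of die6 below 0.024 m or (x of die1 in the frame of die6 between 0.02 and 0.041 m and y of die1 in the frame of magazine between -0.01 and 0.01 m) or (x of die2 in the frame of die6 between 0.02 and 0.041 m and y of die2 in the frame of magazine between -0.01 and 0.01 m) or (x of die3 in the frame of die6 between 0.02 and 0.041 m and y of die3 in the frame of magazine between -0.01 and 0.01 m) or (x of die4 in the frame of die6 between 0.02 and 0.041 m and y of die4 in the frame of magazine between -0.01 and 0.01 m) or (x of die5 in the frame of die6 between 0.02 and 0.041 m and y of die5 in the frame of magazine between -0.01 and 0.01 m))), for 0.2 s.
At the end, for the whole second after the job is handed in: Every die present stands on the track floor between the lips, rib side towards the end stop, within 6 mm of the stop (first) or 5 mm of the die ahead of it, and at rest; the gate pointer is within 0.1 rad of the middle of the pair of dots (gate = 0) (all of step 2 and value of joint gate between -0.1 and 0.1 rad and velocity of joint gate between -0.05 and 0.05 rad/s and linear speed of each of die1, die2, die3, die4, die5, die6 below 0.02 m/s); the robot touches nothing.
It fails at once if the steel file is moved more than 40 mm (distance of file from where it was at the start of the episode above 0.04 m).
It fails at once if the copper burnisher is moved more than 40 mm (distance of burnisher from where it was at the start of the episode above 0.04 m).
It fails at once if the bone peg blank is moved more than 40 mm (distance of peg_blank from where it was at the start of the episode above 0.04 m).
It fails at once if the glass stopper is moved more than 40 mm (distance of stopper from where it was at the start of the episode above 0.04 m).
It fails at once if the glass stopper is knocked over (angle between stopper's own z axis and vertical above 0.7 rad).
Of die1, die2, die3, die4, die5 only 3 to 5 are there at a start; the rules pass over those that are not, and their reading is None.
At some moment in a run one of die1, die2, die3, die4, die5, die6 may be knocked a few centimetres aside while the robot is not near it.
Once in a run the grip may slacken for a moment while it holds something.
It also fails if it takes over 210 s, if anything falls off the work surface, if the arm or the gripper's body presses on something with over 40 N, if the wrist force passes 120 N, or if a joint passes its speed limit or range.

## Working session

There is one attempt and no reset: what is moved stays moved. The work goes in short steps, Python scripts to look and compute and a tool call to move; the robot and the scene stay as the last step left them, time stands still between calls to the robot, and variables do not carry over. Pictures are saved under pics/ and viewed, at most 14 in all, crops included, and the job is handed in when it is done.

Besides the shell and the picture viewer there is one more tool, called after "Emit:" by a JSON object that holds its "name" and its "arguments". carry_out: Moves the arm, as the interface text tells. Its arguments: {"type":"object","properties":{"slide":{"type":"array","items":{"type":"array","items":{"type":"number","minimum":-1,"maximum":1}}},"dr":{"type":"array","items":{"type":"array","items":{"type":"number","minimum":-1,"maximum":1}}},"gripper":{"type":"array","items":{"type":"number"}},"newtons":{"type":"number"}},"required":["slide","dr","gripper"]}

```bash
mkdir -p pics; ls; python3 - <<'E'
from cell import *
import cv2
print(read_state())
for n in("top","scene"):
    print(n,camera_model(n)); cv2.imwrite(f"pics/{n}0.png",camera(n)[:,:,::-1])
E
```

```text
pics
{'clock': 0.0, 'joints': array([-1.23462683e+00,  3.00466746e-01,  1.52158855e+00, -1.07425584e-05,
        1.32072045e+00, -6.66092844e-02]), 'qd': array([-0.0009475 ,  0.00168312, -0.00015065,  0.00099248, -0.00164015,
        0.00051119]), 'effort': array([ 1.62200326e-03, -5.31812596e+01, -3.52739310e+01,  7.08523672e-02,
        2.44183140e-02, -1.23722170e-04]), 'eef_pos': array([ 215.52592943, -505.84161821,  302.08550152]), 'eef_rot': array([-3.14041150e+00, -6.83639009e-05,  4.02781401e-01]), 'wrist_force': array([-0.251108 , -0.0351925, -0.486999 ]), 'moment': array([-0.0126688 , -0.02537987, -0.03133747]), 'finger_force': 0.0, 'finger_gap': 94.18480680282387}
top {'vfov': 43.36999233367736, 'cx': 322.32939378072155, 'cy': 238.5393007721519, 'R': array([[ 0.00941637, -0.99994335, -0.00496325],
       [-0.99409467, -0.00882445, -0.10815688],
       [ 0.10810695,  0.00595239, -0.99412145]]), 't': array([  39.71403619,  538.13484671, 1217.04204133])}
scene {'vfov': 57.356881858342696, 'cx': 316.26197522258536, 'cy': 242.3081619062775, 'R': array([[-0.58966496,  0.80762164, -0.00652061],
       [ 0.44788433,  0.32027193, -0.83476075],
       [-0.67208248, -0.49514965, -0.55057421]]), 't': array([ 280.39203306, -200.8738856 , 1382.85855451])}
```

View pics/top0.png

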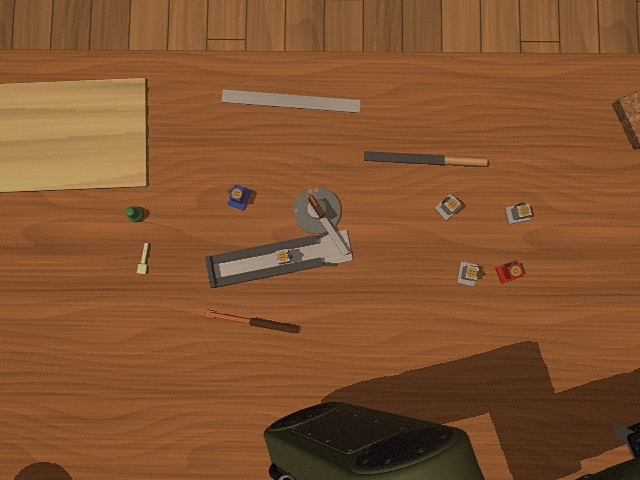

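View pics/scene0.png

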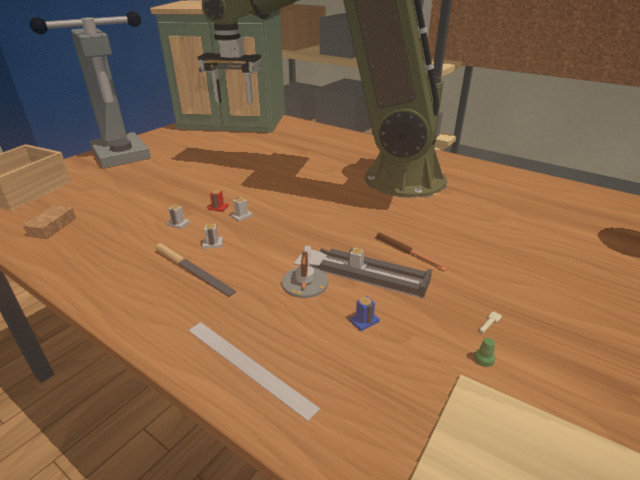

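The top view shows the track running from its mouth (345,245) to the stop (210,272). die6 is at (284,257), the dial at (318,210), and silver dies at (450,207), (519,213) and (469,272). A red decoy is at (512,270) and a blue one at (238,196). The scene view agrees.

```bash
cat > h.py <<'E'
from cell import *
import numpy as np, cv2
from scipy.spatial.transform import Rotation as Ro
def ray(m,u,v):
    f=240/np.tan(np.radians(m["vfov"])/2)
    d=m["R"].T@np.array([(u-m["cx"])/f,(v-m["cy"])/f,1]); return -m["R"].T@m["t"],d
def p2w(m,u,v,z):
    o,d=ray(m,u,v); return o+d*(z-o[2])/d[2]
def w2p(m,X):
    f=240/np.tan(np.radians(m["vfov"])/2)
    c=np.asarray(X)@m["R"].T+m["t"]; return np.c_[f*c[...,0]/c[...,2]+m["cx"],f*c[...,1]/c[...,2]+m["cy"]]
def shot(n,name,crop=None,k=1):
    m=camera_model(n); im=camera(n)[:,:,::-1].copy(); np.save(f"pics/{name}.npy",im)
    c=im if crop is None else im[crop[1]:crop[3],crop[0]:crop[2]]
    cv2.imwrite(f"pics/{name}.png",cv2.resize(c,None,fx=k,fy=k,interpolation=cv2.INTER_CUBIC)); return m
E
python3 - <<'E'
from h import *
m=camera_model("top")
im=cv2.imread("pics/top0.png")
a=im[180:300,200:360]; b=im[180:300,420:550]
cv2.imwrite("pics/c1.png",cv2.resize(a,None,fx=5,fy=5,interpolation=cv2.INTER_CUBIC))
for n,u,v,z in [("stopL",206,257,30),("stopR",211,287,21),("mouthcorner",352,262,4),("apr2",348,231,4),("d6",283,257,50),("dA",453,203,50),("dB",521,211,50),("dC",471,271,50),("red",515,270,50),("dial",318,210,8)]:
    print(n,p2w(m,u,v,z).round(0))
E
```

```text
stopL [497. 284.  30.]
stopR [436. 273.  21.]
mouthcorner [492. -18.   4.]
apr2 [557.  -9.   4.]
d6 [497. 124.  50.]
dA [ 611. -222.   50.]
dB [ 596. -360.   50.]
dC [ 472. -256.   50.]
red [ 475. -344.   50.]
dial [601.  54.   8.]
```

View pics/c1.png

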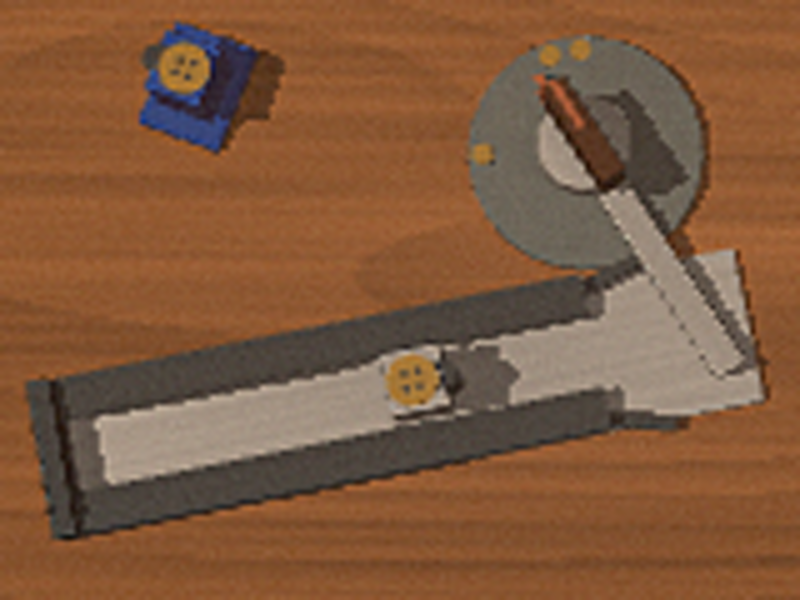

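```bash
cat > fit.py <<'E'
from h import *
from scipy.optimize import least_squares
m=camera_model("top")
def M(p,X): 
    X=np.asarray(X,float); c,s=np.cos(p[2]),np.sin(p[2])
    return np.c_[p[0]+c*X[:,0]-s*X[:,1],p[1]+s*X[:,0]+c*X[:,1],X[:,2]]
P=[(-65,-33,4,738,250),(-65,33,4,765,400),(0,15,21,612,388),(0,-15,21,603,320),(-12,-85,8,588,152),(224,-33,30,56,380),(224,33,30,80,538)]
P=np.array(P,float); uv=P[:,3:]/5+[200,180]
r=least_squares(lambda p:(w2p(m,M(p,P[:,:3]))-uv).ravel(),[515,30,1.75],loss="soft_l1")
p=r.x; np.save("mag.npy",p); print(p,r.fun.reshape(-1,2).round(1))
d6=p2w(m,200+412/5,180+378/5,50); c,s=np.cos(p[2]),np.sin(p[2]); q=d6[:2]-p[:2]; print("d6 mag",c*q[0]+s*q[1],-s*q[0]+c*q[1])
piv=M(p,[(-12,-85,58)])[0]; print("pivot",piv)
# gate angle: arm tip at z22; grip bar z=68 ends
t=p2w(m,200+733/5,180+368/5,22)-piv; a=np.arctan2(t[1],t[0])-p[2]-np.pi/2; print("gate by arm",a,np.hypot(*t[:2]))
g1=p2w(m,200+545/5,180+82/5,68);g2=p2w(m,200+612/5,180+185/5,68);t=g2-g1;print("by bar",np.arctan2(t[1],t[0])-p[2]-np.pi/2,g1,g2)
for (u,v) in [(550,55),(581,48),(482,153)]:
    t=p2w(m,200+u/5,180+v/5,8)-piv;print((np.arctan2(t[1],t[0])-p[2]+np.pi/2+np.pi)%(2*np.pi)-np.pi)
im=cv2.imread("pics/top0.png")[190:290,425:545]
cv2.imwrite("pics/c2.png",cv2.resize(im,None,fx=6,fy=6,interpolation=cv2.INTER_CUBIC))
E
python3 fit.py
```

```text
[513.64500671  48.19863312   1.7804616 ] [[ 0.1 -0.2]
 [ 1.1  0.4]
 [-0.4 -0. ]
 [-1.5 -0.5]
 [ 0.5  0.2]
 [-0.5  0.1]
 [ 0.5 -0. ]]
d6 mag 77.98695833942632 -2.675429770441621
pivot [599.28115103  54.15268946  58.        ]
gate by arm -5.913028199631539 109.57765304925907
by bar -5.91139072312172 [618.75077039  72.0790289   68.        ] [577.05012154  44.6709878   68.        ]
0.19003481075111583
-0.10818224544080302
1.3690284824181562
```

View pics/c2.png

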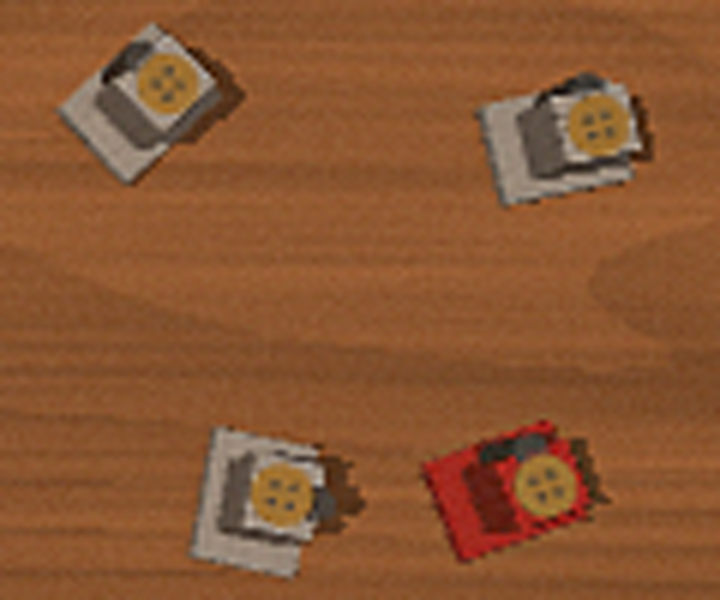

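Gate is at about 0.37 rad. The die yaws are about A 0.73, B 0.28 and C −1.78, with the ribs as seen in the crop at A (125,62), B (580,85) and C (322,503). I'm going to the dial first.

Emit:
{"name": "carry_out", "arguments": {"slide": [[0.5,0.75,0],[0.5,0.75,0],[0.5,0.75,0],[0.5,0.75,0],[0.5,0.75,0],[0.5,0.75,0],[0.5,0.75,0]], "dr": [[0,0,0],[0,0,0],[0,0,0],[0,0,0],[0,0,0],[0,0,0],[0,0,0]], "gripper": [50,50,50,50,50,50,50]}}

```text
clock: 0.68
eef_pos: [342.1, -315.9, 302.7]
eef_rot: [-3.141, -0.0, 0.406]
wrist_force: [-1.0, -0.4, 0.7]
finger_gap: 50.9
finger_force: 0.0
```

Emit:
{"name": "carry_out", "arguments": {"slide": [[0.5,0.75,0],[0.5,0.75,0],[0.5,0.75,0],[0.5,0.75,0],[0.5,0.75,0],[0.5,0.75,0],[0.5,0.75,0]], "dr": [[0,0,0],[0,0,0],[0,0,0],[0,0,0],[0,0,0],[0,0,0],[0,0,0]], "gripper": [50,50,50,50,50,50,50]}}

```text
clock: 1.27
eef_pos: [466.9, -129.0, 302.3]
eef_rot: [-3.141, 0.0, 0.406]
wrist_force: [-0.9, -0.3, 0.9]
finger_gap: 46.8
finger_force: 0.0
```

Emit:
{"name": "carry_out", "arguments": {"slide": [[0.43,0.5,-0.2],[0.43,0.5,-0.2],[0.43,0.5,-0.2],[0.43,0.5,-0.2],[0.43,0.5,-0.2],[0.43,0.5,-0.2],[0.43,0.5,-0.2],[0.43,0.5,-0.2]], "dr": [[0,0,0.028],[0,0,0.028],[0,0,0.028],[0,0,0.028],[0,0,0.028],[0,0,0.028],[0,0,0.028],[0,0,0.028]], "gripper": [50,50,50,50,50,50,50,50]}}

```text
clock: 1.93
eef_pos: [572.6, -7.7, 253.2]
eef_rot: [3.141, -0.0, 0.577]
wrist_force: [-0.5, -0.4, -1.0]
finger_gap: 46.8
finger_force: 0.0
```

```bash
python3 - <<'E'
from h import *
s=read_state(); print(s["clock"],s["eef_pos"],s["eef_rot"]); m=shot("wrist","w1"); print(m)
p=np.load("mag.npy"); c,sn=np.cos(p[2]),np.sin(p[2])
for X in [(-12,-85,68),(0,15,21),(0,-15,21),(-65,33,4)]: print(w2p(m,[[p[0]+c*X[0]-sn*X[1],p[1]+sn*X[0]+c*X[1],X[2]]]))
E
```

```text
1.9333 [572.60712949  -7.67940452 253.22087534] [ 3.14113278e+00 -2.51969633e-04  5.77140990e-01]
{'vfov': 66.1128958515182, 'cx': 317.04700218188435, 'cy': 240.78378095370573, 'R': array([[ 0.54626539, -0.83761137,  0.00114345],
       [-0.80637531, -0.52552384,  0.27126289],
       [-0.22661197, -0.14910358, -0.96250462]]), 't': array([-320.06108969,  443.55198841,  471.97841483])}
[[263.7274206  170.99405229]]
[[222.37799382 266.55531373]]
[[232.44223427 236.52858371]]
[[285.14932414 299.54962488]]
```

View pics/w1.png

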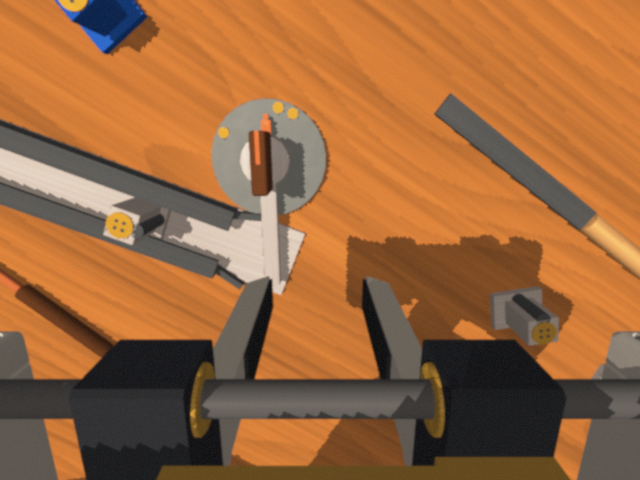

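The picture shows the bar top at about (260,163), the apron corner (303,232)/(281,293), and fingertips at (268,280) and (366,280). I'll check the wrist calibration against the fingertips and refit.

```bash
cat > fit2.py <<'E'
from h import *
from scipy.optimize import least_squares
from fit import M,P,uv,m
s=read_state(); w=camera_model("wrist")
R=Ro.from_euler("xyz",s["eef_rot"]).as_matrix()
for x in(-8,8):
  for y in(-23.4,23.4): print("tip",x,y,w2p(w,[s["eef_pos"]+R@[x,y,97]]))
Q=np.array([(-65,-33,4,303,233),(-65,33,4,281,293),(0,-15,21,235,222),(0,15,21,217,263),(-12,-85,8,269,157)],float)
r=least_squares(lambda p:(w2p(w,M(p,Q[:,:3]))-Q[:,3:]).ravel(),np.load("mag.npy"),loss="soft_l1"); print("wrist only",r.x,r.fun.reshape(-1,2).round(1))
r=least_squares(lambda p:np.r_[1.5*(w2p(w,M(p,Q[:,:3]))-Q[:,3:]).ravel()/1.1,1.9*(w2p(m,M(p,P[:,:3]))-uv).ravel()],np.load("mag.npy"),loss="soft_l1"); print("both",r.x)
print("piv w",p2w(w,269,157,8), "bar top", p2w(w,260,163,68),"d6",p2w(w,119,224,54))
E
python3 fit2.py | grep -v "^gate"
```

```text
[513.64500671  48.19863312   1.7804616 ] [[ 0.1 -0.2]
 [ 1.1  0.4]
 [-0.4 -0. ]
 [-1.5 -0.5]
 [ 0.5  0.2]
 [-0.5  0.1]
 [ 0.5 -0. ]]
d6 mag 77.98695833942632 -2.675429770441621
pivot [599.28115103  54.15268946  58.        ]
by bar -5.91139072312172 [618.75077039  72.0790289   68.        ] [577.05012154  44.6709878   68.        ]
0.19003481075111583
-0.10818224544080302
1.3690284824181562
tip -8 -23.4 [[271.70793795 308.59457696]]
tip -8 23.4 [[360.12985213 308.63568446]]
tip 8 -23.4 [[270.70168606 280.37895408]]
tip 8 23.4 [[361.13648532 280.4270566 ]]
wrist only [517.23941214  55.20576105   1.77402799] [[ 2.  -0.9]
 [-0.4  0.4]
 [-7.3  7.1]
 [ 0.4 -3.6]
 [ 0.1  0.3]]
both [515.02473264  52.31475814   1.78757767]
piv w [603.06950976  60.76953128   8.        ] bar top [602.71523593  59.31190993  68.        ] d6 [500.62211219 128.823708    54.        ]
```

Emit:
{"name": "carry_out", "arguments": {"slide": [[0.115,0.26,-0.16],[0.115,0.26,-0.16],[0.115,0.26,-0.16],[0.115,0.26,-0.16],[0.115,0.26,-0.16]], "dr": [[0,0,0],[0,0,0],[0,0,0],[0,0,0],[0,0,0]], "gripper": [70,70,70,70,70]}}

```text
clock: 2.4
eef_pos: [601.7, 57.9, 213.5]
eef_rot: [3.141, -0.001, 0.578]
wrist_force: [-0.4, -0.3, 0.5]
finger_gap: 65.5
finger_force: 0.0
```

```bash
python3 - <<'E'
from h import *
s=read_state(); print(s["clock"],s["eef_pos"],s["eef_rot"]); m=shot("wrist","w2")
print(w2p(m,[s["eef_pos"]-[0,0,s["eef_pos"][2]-68]]))
E
```

```text
2.4 [601.73860364  57.89136584 213.48991611] [ 3.14096176e+00 -6.56056172e-04  5.77976047e-01]
[[315.96266135 264.04763293]]
```

View pics/w2.png

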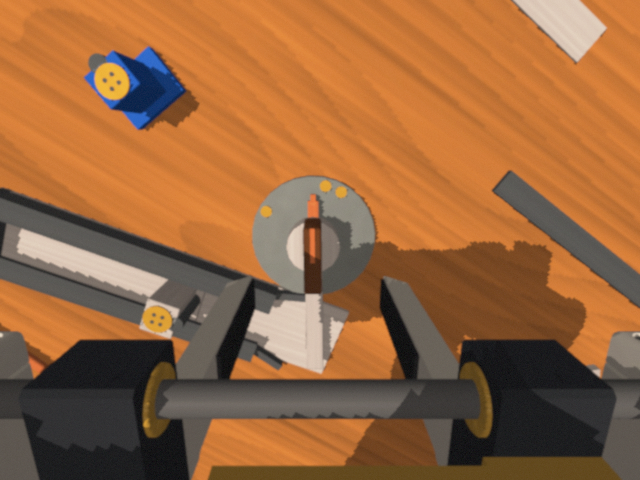

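The bar top is centred near (313,256), so the TCP is about 5 mm short of the pivot. I'll correct by 2 and 3 mm, descend, grip and turn.

Emit:
{"name": "carry_out", "arguments": {"slide": [[0.01,0.013,-0.16],[0.01,0.013,-0.2],[0.01,0.013,-0.31],[0.01,0.013,-0.31],[0.01,0.013,-0.31],[0.01,0.013,-0.31],[0.01,0.013,-0.31],[0.01,0.013,-0.31],[0.01,0.013,-0.31]], "dr": [[0,0,0],[0,0,0],[0,0,0],[0,0,0],[0,0,0],[0,0,0],[0,0,0],[0,0,0],[0,0,0]], "gripper": [70,70,70,70,70,0,0,0,0], "newtons": 20}}

```text
clock: 3.2
eef_pos: [604.6, 62.3, 136.2]
eef_rot: [3.141, -0.001, 0.579]
wrist_force: [-0.0, 0.4, -0.7]
finger_gap: 42.8
finger_force: 0.0
```

Emit:
{"name": "carry_out", "arguments": {"slide": [[0,0,0],[0,0,0],[0,0,0],[0,0,0]], "dr": [[0,0,0],[0,0,0],[0,0,0],[0,0,0]], "gripper": [0,0,0,0]}}

```text
clock: 3.53
eef_pos: [604.3, 62.3, 135.2]
eef_rot: [-3.142, 0.0, 0.579]
wrist_force: [-0.6, -0.3, -0.7]
finger_gap: 15.6
finger_force: 0.0
```

Emit:
{"name": "carry_out", "arguments": {"slide": [[0,0,0],[0,0,0],[0,0,0],[0,0,0],[0,0,0],[0,0,0],[0,0,0],[0,0,0],[0,0,0],[0,0,0]], "dr": [[0,0,0.018],[0,0,0.036],[0,0,0.054],[0,0,0.072],[0,0,0.09],[0,0,0.108],[0,0,0.126],[0,0,0.144],[0,0,0.164],[0,0,0.164]], "gripper": [0,0,0,0,0,0,0,0,0,0]}}

```text
clock: 4.37
eef_pos: [601.3, 64.4, 135.0]
eef_rot: [-3.131, -0.003, 1.618]
wrist_force: [-32.5, 14.4, 21.1]
finger_gap: 11.6
finger_force: 20.0
```

Emit:
{"name": "carry_out", "arguments": {"slide": [[0,0,0],[0,0,0],[0,0,0]], "dr": [[0,0,0],[0,0,0],[0,0,0]], "gripper": [0,0,0]}}

```text
clock: 4.62
eef_pos: [601.3, 64.4, 135.0]
eef_rot: [-3.132, -0.003, 1.61]
wrist_force: [-31.5, 14.1, 20.5]
finger_gap: 11.9
finger_force: 20.0
```

Emit:
{"name": "carry_out", "arguments": {"slide": [[-0.012,0.008,0],[-0.012,0.008,0],[-0.012,0.008,0],[-0.012,0.008,0]], "dr": [[0,0,0],[0,0,0],[0,0,0],[0,0,0]], "gripper": [0,0,0,0]}}

```text
clock: 4.95
eef_pos: [600.5, 64.7, 135.1]
eef_rot: [-3.139, -0.001, 1.609]
wrist_force: [-10.3, 2.9, 6.5]
finger_gap: 11.7
finger_force: 20.0
```

```bash
python3 - <<'E'
from h import *
s=read_state(); print(s["eef_pos"],s["eef_rot"],s["wrist_force"]); shot("scene","s1",(230,220,440,310),3.5)
E
```

```text
[600.5280215   64.73476473 135.11147791] [-3.13874589e+00 -7.32943249e-04  1.60940018e+00] [-10.28293279   2.86933077   6.50854013]
```

The gate is now at about 1.395 and the force nulls at a pivot near (600,59.5), which matches the combined fit. I'll release and go above die6.

Emit:
{"name": "carry_out", "arguments": {"slide": [[0,0,0],[0,0,0],[0,0,0],[0,0,0.2],[0,0,0.4],[0,0,0.4],[0,0,0.4]], "dr": [[0,0,0],[0,0,0],[0,0,0],[0,0,0],[0,0,0],[0,0,0],[0,0,0]], "gripper": [60,60,60,60,60,60,60]}}

```text
clock: 5.58
eef_pos: [602.6, 64.2, 240.1]
eef_rot: [3.134, 0.0, 1.609]
wrist_force: [0.5, 0.2, -0.0]
finger_gap: 54.6
finger_force: 0.0
```

Emit:
{"name": "carry_out", "arguments": {"slide": [[-0.408,0.26,-0.12],[-0.408,0.26,-0.12],[-0.408,0.26,-0.12],[-0.408,0.26,-0.12],[-0.408,0.26,-0.12],[-0.408,0.26,-0.12],[-0.408,0.26,-0.12]], "dr": [[0,0,0.028],[0,0,0.028],[0,0,0.028],[0,0,0.028],[0,0,0.028],[0,0,0.028],[0,0,0.028]], "gripper": [60,60,60,60,60,60,60]}}

```text
clock: 6.17
eef_pos: [500.3, 128.8, 205.2]
eef_rot: [3.141, 0.0, 1.784]
wrist_force: [0.4, -0.6, 0.3]
finger_gap: 56.8
finger_force: 0.0
```

```bash
cat >> h.py <<'E'
def buttons(m,im,z=50,amin=40):
    "yellow button blobs -> (px, area, world at z)"
    hsv=cv2.cvtColor(im,cv2.COLOR_BGR2HSV)
    k=cv2.inRange(hsv,(17,140,110),(30,255,255))
    k=cv2.morphologyEx(k,cv2.MORPH_CLOSE,np.ones((5,5)))
    n,_,st,ce=cv2.connectedComponentsWithStats(k)
    return [(ce[i].round(1),st[i,4],p2w(m,*ce[i],z).round(1)) for i in range(1,n) if st[i,4]>amin]
E
python3 - <<'E'
from h import *
s=read_state(); print(s["clock"],s["eef_pos"],s["eef_rot"]); m=shot("wrist","w3")
for b in buttons(m,np.load("pics/w3.npy"),54): print(b)
m=shot("top","t3")
for b in buttons(m,np.load("pics/t3.npy"),50,10): print("top",b)
E
```

```text
6.1667 [500.29904359 128.79704686 205.19991733] [3.14088351e+00 1.03968718e-04 1.78425649e+00]
(array([546.6, 156.6]), np.int32(848), array([624.8, 224.4,  54. ]))
(array([315.1, 260.1]), np.int32(710), array([499.8, 128.5,  54. ]))
(array([428. , 294.3]), np.int32(83), array([580.4, 120.8,  54. ]))
(array([466.5, 334.5]), np.int32(84), array([615.9,  97.1,  54. ]))
(array([174.4, 400.2]), np.int32(597), array([420.6,  -1.5,  54. ]))
(array([461.1, 404.3]), np.int32(498), array([630.7,  40.5,  54. ]))
(array([481.4, 459.9]), np.int32(123), array([662.8,  -5.8,  54. ]))
(array([532.9, 459.8]), np.int32(117), array([702.3,   2.9,  54. ]))
top (array([236.3, 193.1]), np.int32(76), array([627.5, 221.5,  50. ]))
top (array([312.2, 190.1]), np.int32(32), array([635.2,  66.2,  50. ]))
top (array([452.6, 203.6]), np.int32(77), array([ 609.5, -220.7,   50. ]))
top (array([524.2, 210.3]), np.int32(78), array([ 597. , -366.3,   50. ]))
top (array([515.4, 270.6]), np.int32(77), array([ 473.9, -345.3,   50. ]))
top (array([471.5, 272.2]), np.int32(77), array([ 469.9, -256.8,   50. ]))
```

View pics/w3.png

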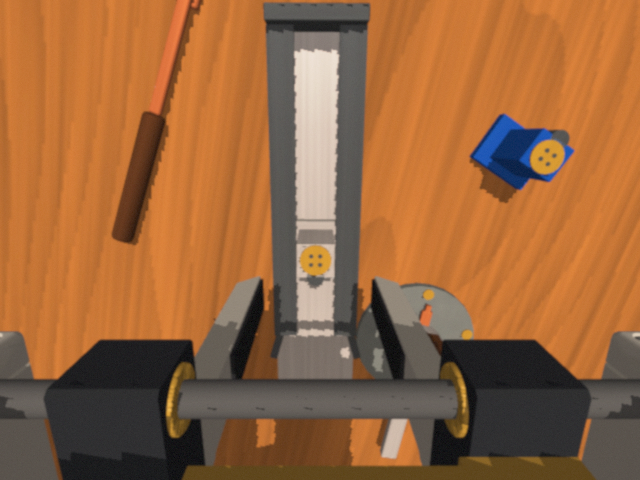

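The TCP is on the track centreline, with the track symmetric about u=316.5 and die6's button at (315,260). I'll descend, grip and draw it out.

Emit:
{"name": "carry_out", "arguments": {"slide": [[0,0,-0.16],[0,0,-0.25],[0,0,-0.332],[0,0,-0.332],[0,0,-0.332],[0,0,-0.332],[0,0,-0.332],[0,0,-0.332],[0,0,-0.332],[0,0,-0.332]], "dr": [[0,0,0],[0,0,0],[0,0,0],[0,0,0],[0,0,0],[0,0,0],[0,0,0],[0,0,0],[0,0,0],[0,0,0]], "gripper": [60,60,60,60,0,0,0,0,0,0], "newtons": 30}}

```text
clock: 7.1
eef_pos: [499.5, 129.2, 122.5]
eef_rot: [3.141, 0.0, 1.785]
wrist_force: [0.8, -0.3, 1.6]
finger_gap: 25.8
finger_force: 30.0
```

Emit:
{"name": "carry_out", "arguments": {"slide": [[0,0,0.004],[0.011,-0.05,0.004],[0.022,-0.1,0.004],[0.033,-0.15,0.004],[0.043,-0.2,0.004],[0.054,-0.25,0.004],[0.065,-0.3,0.004],[0.076,-0.35,0.004],[0.087,-0.4,0.004],[0.087,-0.4,0.004]], "dr": [[0,0,0],[0,0,0],[0,0,0],[0,0,0],[0,0,0],[0,0,0],[0,0,0],[0,0,0],[0,0,0],[0,0,0]], "gripper": [0,0,0,0,0,0,0,0,0,0]}}

```text
clock: 7.93
eef_pos: [521.6, 27.0, 123.2]
eef_rot: [3.141, 0.0, 1.783]
wrist_force: [-0.4, 0.6, -3.3]
finger_gap: 25.8
finger_force: 30.0
```

Emit:
{"name": "carry_out", "arguments": {"slide": [[0.011,-0.05,0],[0.022,-0.1,0],[0.022,-0.1,0]], "dr": [[0,0,0],[0,0,0],[0,0,0]], "gripper": [0,0,0]}}

```text
clock: 8.18
eef_pos: [527.1, 2.3, 123.2]
eef_rot: [3.141, 0.0, 1.784]
wrist_force: [1.0, 0.5, -2.3]
finger_gap: 25.7
finger_force: 30.0
```

```bash
python3 - <<'E'
from h import *
s=read_state(); print(s["clock"],s["eef_pos"],s["eef_rot"],s["wrist_force"],s["finger_gap"]); m=shot("scene","s4",(230,200,430,350),4)
E
```

```text
8.1833 [527.11565438   2.25801381 123.2127537 ] [3.14122472e+00 4.18044793e-04 1.78419051e+00] [ 0.98788982  0.46539624 -2.28882477] 25.743361536717696
```

View pics/s4.png

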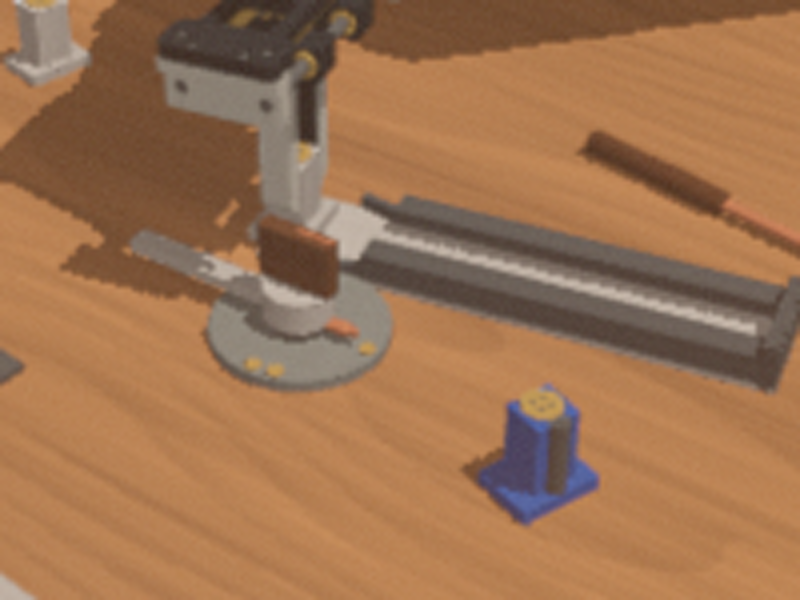

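die6 is out on the apron and the gate is open. I'll take it to a free spot, turn it and set it down for a regrasp.

Emit:
{"name": "carry_out", "arguments": {"slide": [[0,0,0.16],[0,0,0.25],[-0.05,-0.2,0.25],[-0.108,-0.45,0.25],[-0.108,-0.45,0.25],[-0.108,-0.45,0.25],[-0.108,-0.45,0.25],[-0.108,-0.45,0.25],[-0.108,-0.45,0.25],[-0.108,-0.45,0.25]], "dr": [[0,0,0],[0,0,0],[0,0,0.02],[0,0,0.04],[0,0,0.06],[0,0,0.08],[0,0,0.1],[0,0,0.12],[0,0,0.12],[0,0,0.12]], "gripper": [0,0,0,0,0,0,0,0,0,0]}}

```text
clock: 9.07
eef_pos: [499.5, -108.1, 185.6]
eef_rot: [3.142, -0.0, 2.541]
wrist_force: [0.1, 0.1, -3.0]
finger_gap: 25.8
finger_force: 30.0
```

Emit:
{"name": "carry_out", "arguments": {"slide": [[0,0,0],[0,0,0],[0,0,0],[0,0,0],[0,0,0],[0,0,0],[0,0,0],[0,0,0]], "dr": [[0,0,0.02],[0,0,0.04],[0,0,0.06],[0,0,0.08],[0,0,0.1],[0,0,0.121],[0,0,0.121],[0,0,0.121]], "gripper": [0,0,0,0,0,0,0,0]}}

```text
clock: 9.73
eef_pos: [499.6, -108.1, 185.6]
eef_rot: [3.142, -0.0, -2.988]
wrist_force: [0.3, 1.1, -2.0]
finger_gap: 25.7
finger_force: 30.0
```

Emit:
{"name": "carry_out", "arguments": {"slide": [[0,0,-0.15],[0,0,-0.22],[0,0,-0.266],[0,0,-0.268],[0,0,-0.268],[0,0,-0.268],[0,0,-0.268],[0,0,-0.1],[0,0,0],[0,0,0]], "dr": [[0,0,0],[0,0,0],[0,0,0],[0,0,0],[0,0,0],[0,0,0],[0,0,0],[0,0,0],[0,0,0],[0,0,0]], "gripper": [0,0,0,0,60,60,60,60,60,60]}}

```text
clock: 10.57
eef_pos: [501.3, -108.7, 191.1]
eef_rot: [-3.138, 0.008, -2.985]
wrist_force: [0.6, 1.2, 1.2]
finger_gap: 56.0
finger_force: 0.0
```

Emit:
{"name": "carry_out", "arguments": {"slide": [[0,0,0],[0,0,0],[0,0,0],[0,0,0],[0,0,0],[0,0,0],[0,0,0],[0,0,0],[0,0,0],[0,0,0]], "dr": [[0,0,-0.0195],[0,0,-0.039],[0,0,-0.0585],[0,0,-0.078],[0,0,-0.0975],[0,0,-0.117],[0,0,-0.1365],[0,0,-0.156],[0,0,-0.167],[0,0,-0.167]], "gripper": [60,60,60,60,60,60,60,60,60,60]}}

```text
clock: 11.4
eef_pos: [499.6, -108.3, 185.7]
eef_rot: [3.141, 0.0, 2.246]
wrist_force: [-0.4, 0.0, 0.4]
finger_gap: 56.3
finger_force: 0.0
```

Emit:
{"name": "carry_out", "arguments": {"slide": [[0,0,0],[0,0,0],[0,0,0],[0,0,0],[0,0,0],[0,0,0],[0,0,0],[0,0,0],[0,0,0],[0,0,0]], "dr": [[0,0,-0.0195],[0,0,-0.039],[0,0,-0.0585],[0,0,-0.078],[0,0,-0.0975],[0,0,-0.117],[0,0,-0.1365],[0,0,-0.156],[0,0,-0.167],[0,0,-0.167]], "gripper": [60,60,60,60,60,60,60,60,60,60]}}

```text
clock: 12.23
eef_pos: [499.6, -108.3, 185.7]
eef_rot: [3.141, -0.0, 1.2]
wrist_force: [-0.7, -0.6, -0.4]
finger_gap: 56.2
finger_force: 0.0
```

Emit:
{"name": "carry_out", "arguments": {"slide": [[0,0,0],[0,0,0],[0,0,0],[0,0,0],[0,0,0],[0,0,0],[0,0,0],[0,0,0],[0,0,0],[0,0,0]], "dr": [[0,0,-0.0195],[0,0,-0.039],[0,0,-0.0585],[0,0,-0.078],[0,0,-0.0975],[0,0,-0.117],[0,0,-0.1365],[0,0,-0.156],[0,0,-0.166],[0,0,-0.166]], "gripper": [60,60,60,60,60,60,60,60,60,60]}}

```text
clock: 13.07
eef_pos: [499.6, -108.2, 185.7]
eef_rot: [3.141, -0.0, 0.159]
wrist_force: [0.3, 0.4, -0.3]
finger_gap: 56.3
finger_force: 0.0
```

```bash
python3 - <<'E'
from h import *
s=read_state(); print(s["clock"],s["eef_pos"],s["eef_rot"],s["wrist_force"],s["finger_gap"]); m=shot("wrist","w5")
for b in buttons(m,np.load("pics/w5.npy"),50,200): print(b)
E
```

```text
13.0667 [ 499.58967002 -108.24032909  185.6730493 ] [ 3.14149198e+00 -1.85340821e-04  1.58907825e-01] [ 0.27658022  0.37479494 -0.31077984] 56.30471925499519
(array([541.2, 114.2]), np.int32(1147), array([ 610.2, -217.3,   50. ]))
(array([316.5, 268.4]), np.int32(790), array([ 500.3, -108.2,   50. ]))
(array([529.2, 335. ]), np.int32(230), array([ 476.6, -253.8,   50. ]))
(array([170.6, 408.3]), np.int32(265), array([381.4, -23.8,  50. ]))
(array([463.6, 409.3]), np.int32(252), array([ 413.2, -226.6,   50. ]))
```

View pics/w5.png

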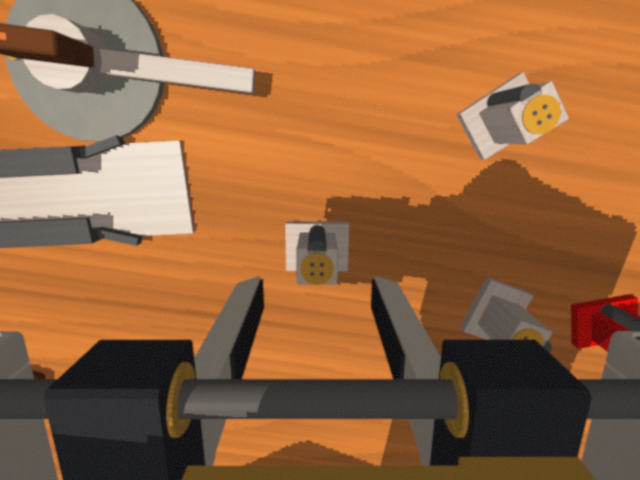

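die6 is centred between the fingers at (316,268) with its rib towards tool +x. I'll grip it, carry it to the apron and turn it to 1.784.

Emit:
{"name": "carry_out", "arguments": {"slide": [[0,0,-0.15],[0,0,-0.22],[0,0,-0.268],[0,0,-0.268],[0,0,-0.268],[0,0,-0.268],[0,0,-0.268],[0,0,-0.268],[0,0,-0.268],[0,0,-0.268]], "dr": [[0,0,0],[0,0,0],[0,0,0],[0,0,0],[0,0,0],[0,0,0],[0,0,0],[0,0,0],[0,0,0],[0,0,0]], "gripper": [60,60,60,60,0,0,0,0,0,0]}}

```text
clock: 13.95
eef_pos: [499.8, -108.3, 119.3]
eef_rot: [3.141, -0.001, 0.158]
wrist_force: [-1.2, 0.5, 4.9]
finger_gap: 25.9
finger_force: 30.0
```

Emit:
{"name": "carry_out", "arguments": {"slide": [[0,0,0.15],[0,0,0.268],[0.03,0.1,0.268],[0.06,0.22,0.268],[0.08,0.33,0.268],[0.112,0.442,0.268],[0.112,0.442,0.268],[0.112,0.442,0.268],[0.112,0.442,0.268],[0.112,0.442,0.268]], "dr": [[0,0,0],[0,0,0],[0,0,0.02],[0,0,0.04],[0,0,0.06],[0,0,0.08],[0,0,0.1],[0,0,0.12],[0,0,0.129],[0,0,0.129]], "gripper": [0,0,0,0,0,0,0,0,0,0]}}

```text
clock: 14.78
eef_pos: [527.4, 2.5, 185.4]
eef_rot: [-3.141, 0.0, 0.972]
wrist_force: [0.6, 0.2, -2.4]
finger_gap: 25.8
finger_force: 30.0
```

Emit:
{"name": "carry_out", "arguments": {"slide": [[0,0,0],[0,0,0],[0,0,0],[0,0,0],[0,0,0],[0,0,0],[0,0,0],[0,0,0],[0,0,0]], "dr": [[0,0,0.02],[0,0,0.04],[0,0,0.06],[0,0,0.08],[0,0,0.1],[0,0,0.12],[0,0,0.1295],[0,0,0.1295],[0,0,0.1295]], "gripper": [0,0,0,0,0,0,0,0,0]}}

```text
clock: 15.53
eef_pos: [527.5, 2.2, 185.6]
eef_rot: [-3.141, -0.0, 1.778]
wrist_force: [-0.9, -0.7, -3.0]
finger_gap: 25.8
finger_force: 30.0
```

Emit:
{"name": "carry_out", "arguments": {"slide": [[0,0,-0.15],[0,0,-0.23],[0,0,-0.247],[0,0,-0.247],[-0.006,0.03,-0.247],[-0.013,0.06,-0.247],[-0.02,0.09,-0.247],[-0.026,0.12,-0.247],[-0.033,0.15,-0.247],[-0.039,0.18,-0.247]], "dr": [[0,0,0.001],[0,0,0.001],[0,0,0.001],[0,0,0.001],[0,0,0.001],[0,0,0.001],[0,0,0.001],[0,0,0.001],[0,0,0.001],[0,0,0.001]], "gripper": [0,0,0,0,0,0,0,0,0,0]}}

```text
clock: 16.37
eef_pos: [517.6, 48.3, 124.0]
eef_rot: [3.142, 0.0, 1.788]
wrist_force: [0.5, 0.1, -2.5]
finger_gap: 25.8
finger_force: 30.0
```

Emit:
{"name": "carry_out", "arguments": {"slide": [[-0.006,0.03,0],[-0.013,0.06,0],[-0.02,0.09,0],[-0.026,0.12,0],[-0.033,0.15,0],[-0.039,0.18,0]], "dr": [[0,0,0],[0,0,0],[0,0,0],[0,0,0],[0,0,0],[0,0,0]], "gripper": [0,0,0,0,0,0]}}

```text
clock: 16.87
eef_pos: [507.9, 93.0, 123.9]
eef_rot: [-3.142, 0.0, 1.788]
wrist_force: [0.0, -0.0, -3.3]
finger_gap: 26.2
finger_force: 30.0
```

Emit:
{"name": "carry_out", "arguments": {"slide": [[-0.019,0.09,0],[-0.039,0.18,0],[-0.058,0.27,0],[-0.078,0.36,0],[-0.097,0.45,0],[-0.117,0.54,0],[-0.123,0.57,0],[-0.13,0.6,0],[-0.13,0.6,0]], "dr": [[0,0,0],[0,0,0],[0,0,0],[0,0,0],[0,0,0],[0,0,0],[0,0,0],[0,0,0],[0,0,0]], "gripper": [0,0,0,0,0,0,0,0,0]}}

```text
clock: 17.62
eef_pos: [475.3, 243.0, 123.8]
eef_rot: [-3.142, -0.0, 1.789]
wrist_force: [0.1, 0.2, -2.6]
finger_gap: 25.8
finger_force: 30.0
```

Emit:
{"name": "carry_out", "arguments": {"slide": [[-0.003,0.012,0],[-0.005,0.024,0],[-0.008,0.036,0],[-0.008,0.036,0]], "dr": [[0,0,0],[0,0,0],[0,0,0],[0,0,0]], "gripper": [0,0,0,0]}}

```text
clock: 17.95
eef_pos: [473.7, 251.3, 123.9]
eef_rot: [3.142, -0.0, 1.788]
wrist_force: [-0.2, 0.7, -2.4]
finger_gap: 25.8
finger_force: 30.0
```

Emit:
{"name": "carry_out", "arguments": {"slide": [[-0.001,0.006,0],[-0.003,0.012,0],[-0.004,0.018,0],[-0.004,0.018,0]], "dr": [[0,0,0],[0,0,0],[0,0,0],[0,0,0]], "gripper": [0,0,0,0]}}

```text
clock: 18.28
eef_pos: [472.6, 255.8, 123.9]
eef_rot: [-3.142, 0.0, 1.788]
wrist_force: [0.4, -0.6, -2.9]
finger_gap: 25.6
finger_force: 30.0
```

Emit:
{"name": "carry_out", "arguments": {"slide": [[-0.001,0.006,0],[-0.003,0.012,0],[-0.004,0.018,0],[-0.004,0.018,0]], "dr": [[0,0,0],[0,0,0],[0,0,0],[0,0,0]], "gripper": [0,0,0,0]}}

```text
clock: 18.62
eef_pos: [472.0, 259.0, 124.2]
eef_rot: [-3.141, 0.003, 1.788]
wrist_force: [1.6, -14.9, 4.7]
finger_gap: 26.2
finger_force: 30.0
```

Contact with the stop. I'll release, rise and go above die A.

Emit:
{"name": "carry_out", "arguments": {"slide": [[0.001,-0.006,-0.004],[0.001,-0.006,-0.004],[0.001,-0.006,-0.004],[0.001,-0.006,-0.004],[0.001,-0.006,0.15],[0.001,-0.006,0.28],[0.001,-0.006,0.28]], "dr": [[0,0,0],[0,0,0],[0,0,0],[0,0,0],[0,0,0],[0,0,0],[0,0,0]], "gripper": [0,60,60,60,60,60,60]}}

```text
clock: 19.2
eef_pos: [473.5, 259.8, 199.9]
eef_rot: [3.133, -0.002, 1.789]
wrist_force: [0.8, 0.9, 0.8]
finger_gap: 56.0
finger_force: 0.0
```

Emit:
{"name": "carry_out", "arguments": {"slide": [[0.276,-0.95,0],[0.276,-0.95,0],[0.276,-0.95,0],[0.276,-0.95,0],[0.276,-0.95,0],[0.276,-0.95,0],[0.276,-0.95,0],[0.276,-0.95,0],[0.276,-0.95,0]], "dr": [[0,0,-0.084],[0,0,-0.084],[0,0,-0.084],[0,0,-0.084],[0,0,-0.084],[0,0,-0.084],[0,0,-0.084],[0,0,-0.084],[0,0,-0.084]], "gripper": [60,60,60,60,60,60,60,60,60]}}

```text
clock: 19.95
eef_pos: [540.7, 21.7, 193.6]
eef_rot: [-3.141, -0.0, 1.26]
wrist_force: [0.6, 0.7, -0.5]
finger_gap: 56.1
finger_force: 0.0
```

Emit:
{"name": "carry_out", "arguments": {"slide": [[0.276,-0.95,0],[0.276,-0.95,0],[0.276,-0.95,0],[0.276,-0.95,0],[0.276,-0.95,0],[0.276,-0.95,0],[0.276,-0.95,0],[0.276,-0.95,0],[0.276,-0.95,0]], "dr": [[0,0,-0.084],[0,0,-0.084],[0,0,-0.084],[0,0,-0.084],[0,0,-0.084],[0,0,-0.084],[0,0,-0.084],[0,0,-0.084],[0,0,-0.084]], "gripper": [60,60,60,60,60,60,60,60,60]}}

```text
clock: 20.7
eef_pos: [610.0, -214.4, 193.5]
eef_rot: [-3.141, 0.0, 0.734]
wrist_force: [-0.3, 0.2, -0.2]
finger_gap: 56.0
finger_force: 0.0
```

```bash
python3 - <<'E'
from h import *
s=read_state(); print(s["clock"],s["eef_pos"],s["eef_rot"],s["wrist_force"],s["finger_gap"]); m=shot("wrist","w6")
for b in buttons(m,np.load("pics/w6.npy"),50,200): print(b)
E
```

```text
20.7 [ 609.97481528 -214.43572068  193.49858433] [-3.14071707e+00  1.28595592e-04  7.34326603e-01] [-0.27349745  0.24665779 -0.18733223] 55.997677556766874
(array([450.4, 181.9]), np.int32(826), array([ 704. , -239.1,   50. ]))
(array([319.6, 267.6]), np.int32(739), array([ 610.1, -217.4,   50. ]))
(array([458.1, 391.6]), np.int32(652), array([ 606.8, -354.1,   50. ]))
(array([170.3, 410.6]), np.int32(222), array([ 455.4, -211. ,   50. ]))
(array([232.1, 430.8]), np.int32(400), array([ 471.6, -255.5,   50. ]))
```

View pics/w6.png

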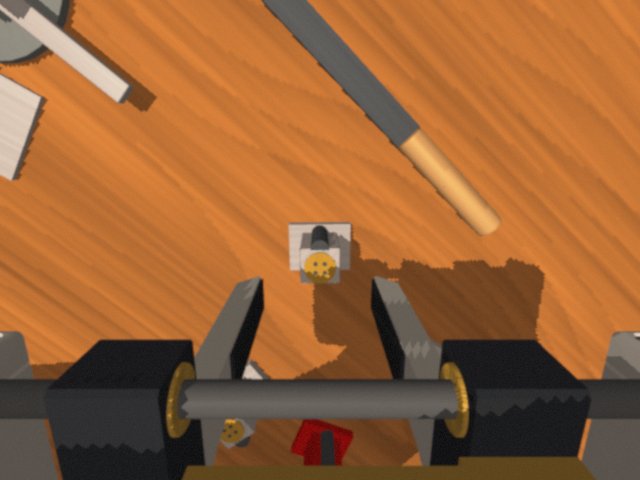

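Die A is in line at (320,267), rib ahead. I'll shift 3 mm, grip, and carry it to the apron.

Emit:
{"name": "carry_out", "arguments": {"slide": [[0,-0.012,-0.15],[0,-0.012,-0.25],[0,-0.012,-0.299],[0,-0.012,-0.299],[0,-0.012,-0.299],[0,-0.012,-0.299],[0,-0.012,-0.299],[0,-0.012,-0.299],[0,-0.012,-0.299],[0,-0.012,-0.299]], "dr": [[0,0,0],[0,0,0],[0,0,0],[0,0,0],[0,0,0],[0,0,0],[0,0,0],[0,0,0],[0,0,0],[0,0,0]], "gripper": [60,60,60,60,0,0,0,0,0,0]}}

```text
clock: 21.58
eef_pos: [610.0, -219.2, 120.1]
eef_rot: [3.141, -0.001, 0.733]
wrist_force: [-2.6, 1.6, 6.8]
finger_gap: 26.2
finger_force: 30.0
```

Emit:
{"name": "carry_out", "arguments": {"slide": [[0,0,0.15],[0,0,0.268],[-0.05,0.13,0.268],[-0.1,0.26,0.268],[-0.15,0.4,0.268],[-0.2,0.54,0.268],[-0.25,0.68,0.268],[-0.3,0.8,0.268],[-0.33,0.878,0.268],[-0.33,0.878,0.268]], "dr": [[0,0,0],[0,0,0],[0,0,0.0195],[0,0,0.039],[0,0,0.0585],[0,0,0.078],[0,0,0.0975],[0,0,0.117],[0,0,0.1365],[0,0,0.156]], "gripper": [0,0,0,0,0,0,0,0,0,0]}}

```text
clock: 22.42
eef_pos: [526.0, 3.4, 186.2]
eef_rot: [-3.141, -0.001, 1.722]
wrist_force: [0.2, -0.1, -2.4]
finger_gap: 25.7
finger_force: 30.0
```

Emit:
{"name": "carry_out", "arguments": {"slide": [[0,0,0],[0,0,0],[0,0,0]], "dr": [[0,0,0.0117],[0,0,0.0117],[0,0,0.0117]], "gripper": [0,0,0]}}

```text
clock: 22.67
eef_pos: [527.3, 0.2, 186.1]
eef_rot: [-3.141, -0.0, 1.784]
wrist_force: [-0.4, -0.3, -1.9]
finger_gap: 25.9
finger_force: 30.0
```

Emit:
{"name": "carry_out", "arguments": {"slide": [[0.0025,0,-0.15],[0.0025,0,-0.23],[0.0025,0,-0.245],[0.0025,0,-0.245],[-0.004,0.03,-0.245],[-0.0105,0.06,-0.245],[-0.0175,0.09,-0.245],[-0.0235,0.12,-0.245],[-0.0305,0.15,-0.245],[-0.0365,0.18,-0.245]], "dr": [[0,0,0.0005],[0,0,0.0005],[0,0,0.0005],[0,0,0.0005],[0,0,0.0005],[0,0,0.0005],[0,0,0.0005],[0,0,0.0005],[0,0,0.0005],[0,0,0.0005]], "gripper": [0,0,0,0,0,0,0,0,0,0]}}

```text
clock: 23.5
eef_pos: [518.0, 46.3, 125.0]
eef_rot: [3.141, 0.0, 1.79]
wrist_force: [0.2, -0.2, -2.6]
finger_gap: 25.9
finger_force: 30.0
```

Emit:
{"name": "carry_out", "arguments": {"slide": [[-0.011,0.05,0],[-0.022,0.1,0],[-0.039,0.18,0],[-0.058,0.27,0],[-0.078,0.36,0],[-0.097,0.45,0],[-0.117,0.54,0],[-0.13,0.6,0],[-0.141,0.65,0],[-0.141,0.65,0]], "dr": [[0,0,0],[0,0,0],[0,0,0],[0,0,0],[0,0,0],[0,0,0],[0,0,0],[0,0,0],[0,0,0],[0,0,0]], "gripper": [0,0,0,0,0,0,0,0,0,0]}}

```text
clock: 24.33
eef_pos: [482.2, 210.1, 124.9]
eef_rot: [3.141, -0.0, 1.792]
wrist_force: [0.2, -0.2, -3.3]
finger_gap: 25.5
finger_force: 30.0
```

Emit:
{"name": "carry_out", "arguments": {"slide": [[-0.003,0.012,0],[-0.005,0.024,0],[-0.008,0.036,0],[-0.01,0.048,0],[-0.01,0.048,0]], "dr": [[0,0,0],[0,0,0],[0,0,0],[0,0,0],[0,0,0]], "gripper": [0,0,0,0,0]}}

```text
clock: 24.75
eef_pos: [480.5, 219.7, 124.9]
eef_rot: [-3.142, 0.0, 1.789]
wrist_force: [0.3, -0.8, -2.3]
finger_gap: 25.6
finger_force: 30.0
```

Emit:
{"name": "carry_out", "arguments": {"slide": [[-0.001,0.006,0],[-0.003,0.012,0],[-0.004,0.018,0],[-0.004,0.018,0]], "dr": [[0,0,0],[0,0,0],[0,0,0],[0,0,0]], "gripper": [0,0,0,0]}}

```text
clock: 25.08
eef_pos: [479.9, 222.9, 125.3]
eef_rot: [-3.141, 0.003, 1.789]
wrist_force: [0.1, -13.6, 5.0]
finger_gap: 25.5
finger_force: 30.0
```

Emit:
{"name": "carry_out", "arguments": {"slide": [[0,0.003,0],[-0.001,0.006,0],[-0.001,0.006,0]], "dr": [[0,0,0],[0,0,0],[0,0,0]], "gripper": [0,0,0]}}

```text
clock: 25.33
eef_pos: [479.7, 224.2, 125.4]
eef_rot: [-3.141, 0.003, 1.789]
wrist_force: [-0.5, -15.5, 6.0]
finger_gap: 25.6
finger_force: 30.0
```

Emit:
{"name": "carry_out", "arguments": {"slide": [[0.001,-0.006,-0.004],[0.001,-0.006,-0.004],[0.001,-0.006,-0.004],[0.001,-0.006,-0.004],[0.001,-0.006,0.15],[0.001,-0.006,0.28],[0.001,-0.006,0.28]], "dr": [[0,0,0],[0,0,0],[0,0,0],[0,0,0],[0,0,0],[0,0,0],[0,0,0]], "gripper": [0,60,60,60,60,60,60]}}

```text
clock: 25.92
eef_pos: [481.1, 225.2, 200.7]
eef_rot: [3.133, -0.001, 1.79]
wrist_force: [0.7, 0.3, 1.8]
finger_gap: 56.1
finger_force: 0.0
```

Emit:
{"name": "carry_out", "arguments": {"slide": [[0.157,-0.781,0],[0.157,-0.781,0],[0.157,-0.781,0],[0.157,-0.781,0],[0.157,-0.781,0],[0.157,-0.781,0],[0.157,-0.781,0],[0.157,-0.781,0]], "dr": [[0,0,-0.08],[0,0,-0.08],[0,0,-0.08],[0,0,-0.08],[0,0,-0.08],[0,0,-0.08],[0,0,-0.08],[0,0,-0.08]], "gripper": [60,60,60,60,60,60,60,60]}}

```text
clock: 26.58
eef_pos: [518.6, 29.5, 194.7]
eef_rot: [-3.141, -0.0, 1.287]
wrist_force: [-0.2, 0.7, -0.3]
finger_gap: 56.5
finger_force: 0.0
```

Emit:
{"name": "carry_out", "arguments": {"slide": [[0.157,-0.781,0],[0.157,-0.781,0],[0.157,-0.781,0],[0.157,-0.781,0],[0.157,-0.781,0],[0.157,-0.781,0],[0.157,-0.781,0],[0.157,-0.781,0]], "dr": [[0,0,-0.08],[0,0,-0.08],[0,0,-0.08],[0,0,-0.08],[0,0,-0.08],[0,0,-0.08],[0,0,-0.08],[0,0,-0.08]], "gripper": [60,60,60,60,60,60,60,60]}}

```text
clock: 27.25
eef_pos: [558.1, -164.6, 194.6]
eef_rot: [-3.141, 0.0, 0.786]
wrist_force: [-0.3, 0.4, 0.4]
finger_gap: 56.3
finger_force: 0.0
```

Emit:
{"name": "carry_out", "arguments": {"slide": [[0.157,-0.781,0],[0.157,-0.781,0],[0.157,-0.781,0],[0.157,-0.781,0],[0.157,-0.781,0],[0.157,-0.781,0],[0.157,-0.781,0],[0.157,-0.781,0]], "dr": [[0,0,-0.08],[0,0,-0.08],[0,0,-0.08],[0,0,-0.08],[0,0,-0.08],[0,0,-0.08],[0,0,-0.08],[0,0,-0.08]], "gripper": [60,60,60,60,60,60,60,60]}}

```text
clock: 27.92
eef_pos: [597.8, -359.3, 194.7]
eef_rot: [-3.141, 0.0, 0.284]
wrist_force: [0.4, -0.2, 0.1]
finger_gap: 56.3
finger_force: 0.0
```

```bash
python3 - <<'E'
from h import *
s=read_state(); print(s["clock"],s["eef_pos"],s["eef_rot"],s["wrist_force"],s["finger_gap"]); m=shot("wrist","w7",(200,130,480,350),2.5)
for b in buttons(m,np.load("pics/w7.npy"),50,200): print(b)
m=shot("top","t7")
for b in buttons(m,np.load("pics/t7.npy"),50,10): print("top",b)
E
```

```text
27.9167 [ 597.80522411 -359.34770519  194.67446713] [-3.14083070e+00  3.39577278e-04  2.84077853e-01] [ 0.4150785  -0.15319193  0.09484679] 56.28887738798894
(array([218.7,  51.5]), np.int32(627), array([ 702.7, -272.1,   50. ]))
(array([321.8, 266.7]), np.int32(731), array([ 597.3, -363.1,   50. ]))
(array([170.8, 408.8]), np.int32(294), array([ 460.9, -288.6,   50. ]))
(array([463.3, 408.1]), np.int32(279), array([ 521.5, -493.3,   50. ]))
top (array([236.3, 193.2]), np.int32(75), array([627.4, 221.6,  50. ]))
top (array([312.4, 190.1]), np.int32(33), array([635.2,  65.9,  50. ]))
top (array([296.2, 210.3]), np.int32(11), array([593.1,  98.4,  50. ]))
top (array([236.6, 264.2]), np.int32(78), array([481.7, 217.3,  50. ]))
top (array([218.6, 267.4]), np.int32(78), array([475. , 253.6,  50. ]))
top (array([471.5, 272.1]), np.int32(77), array([ 470.1, -256.8,   50. ]))
```

View pics/w7.png

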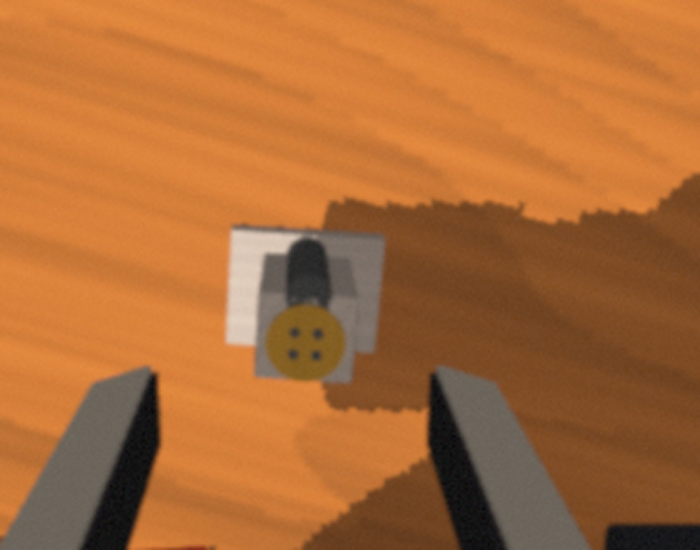

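Die B is at (321,267) with its rib ahead, rotated about 4° clockwise. I'll correct, grip and carry.

Emit:
{"name": "carry_out", "arguments": {"slide": [[-0.002,-0.015,-0.15],[-0.002,-0.015,-0.25],[-0.002,-0.015,-0.302],[-0.002,-0.015,-0.302],[-0.002,-0.015,-0.302],[-0.002,-0.015,-0.302],[-0.002,-0.015,-0.302],[-0.002,-0.015,-0.302],[-0.002,-0.015,-0.302],[-0.002,-0.015,-0.302]], "dr": [[0,0,-0.0095],[0,0,-0.0095],[0,0,-0.0095],[0,0,-0.0095],[0,0,-0.0095],[0,0,-0.0095],[0,0,-0.0095],[0,0,-0.0095],[0,0,-0.0095],[0,0,-0.0095]], "gripper": [60,60,60,60,0,0,0,0,0,0]}}

```text
clock: 28.85
eef_pos: [596.9, -365.3, 120.4]
eef_rot: [3.141, -0.001, 0.222]
wrist_force: [-1.0, 1.6, 6.1]
finger_gap: 25.9
finger_force: 30.0
```

Emit:
{"name": "carry_out", "arguments": {"slide": [[0,0,0.15],[0,0,0.268],[-0.02,0.1,0.268],[-0.04,0.2,0.268],[-0.06,0.3,0.268],[-0.08,0.42,0.268],[-0.1,0.54,0.268],[-0.12,0.66,0.268],[-0.14,0.7,0.268],[-0.14,0.7,0.268]], "dr": [[0,0,0],[0,0,0],[0,0,0.0195],[0,0,0.039],[0,0,0.0585],[0,0,0.078],[0,0,0.0975],[0,0,0.12],[0,0,0.12],[0,0,0.12]], "gripper": [0,0,0,0,0,0,0,0,0,0]}}

```text
clock: 29.68
eef_pos: [561.3, -188.0, 186.5]
eef_rot: [-3.141, 0.0, 0.979]
wrist_force: [0.3, -0.2, -1.5]
finger_gap: 25.7
finger_force: 30.0
```

Emit:
{"name": "carry_out", "arguments": {"slide": [[-0.02,0.1,0],[-0.04,0.2,0],[-0.06,0.3,0],[-0.08,0.42,0],[-0.1,0.54,0],[-0.12,0.66,0],[-0.138,0.753,0],[-0.138,0.753,0],[-0.138,0.753,0],[-0.138,0.753,0]], "dr": [[0,0,0.0195],[0,0,0.039],[0,0,0.0585],[0,0,0.078],[0,0,0.0975],[0,0,0.117],[0,0,0.1288],[0,0,0.1288],[0,0,0.1288],[0,0,0.1288]], "gripper": [0,0,0,0,0,0,0,0,0,0]}}

```text
clock: 30.52
eef_pos: [527.7, -2.9, 186.5]
eef_rot: [3.141, 0.0, 1.783]
wrist_force: [-1.1, 0.6, -1.4]
finger_gap: 26.0
finger_force: 30.0
```

Emit:
{"name": "carry_out", "arguments": {"slide": [[0.001,0.012,-0.15],[0.001,0.012,-0.23],[0.001,0.012,-0.245],[0.001,0.012,-0.245],[-0.005,0.042,-0.245],[-0.0115,0.072,-0.245],[-0.0185,0.102,-0.245],[-0.0245,0.132,-0.245],[-0.0315,0.162,-0.245],[-0.038,0.192,-0.245]], "dr": [[0,0,0.0005],[0,0,0.0005],[0,0,0.0005],[0,0,0.0005],[0,0,0.0005],[0,0,0.0005],[0,0,0.0005],[0,0,0.0005],[0,0,0.0005],[0,0,0.0005]], "gripper": [0,0,0,0,0,0,0,0,0,0]}}

```text
clock: 31.35
eef_pos: [517.5, 47.0, 125.3]
eef_rot: [3.141, 0.0, 1.789]
wrist_force: [0.2, 1.1, -2.4]
finger_gap: 25.6
finger_force: 30.0
```

Emit:
{"name": "carry_out", "arguments": {"slide": [[-0.011,0.05,0],[-0.022,0.1,0],[-0.039,0.18,0],[-0.058,0.27,0],[-0.078,0.36,0],[-0.097,0.45,0],[-0.11,0.51,0],[-0.113,0.52,0],[-0.113,0.52,0]], "dr": [[0,0,0],[0,0,0],[0,0,0],[0,0,0],[0,0,0],[0,0,0],[0,0,0],[0,0,0],[0,0,0]], "gripper": [0,0,0,0,0,0,0,0,0]}}

```text
clock: 32.1
eef_pos: [488.9, 177.3, 125.1]
eef_rot: [-3.142, 0.0, 1.79]
wrist_force: [-0.5, -1.6, -1.7]
finger_gap: 25.9
finger_force: 30.0
```

Emit:
{"name": "carry_out", "arguments": {"slide": [[-0.003,0.012,0],[-0.005,0.024,0],[-0.008,0.036,0],[-0.01,0.045,0],[-0.01,0.045,0]], "dr": [[0,0,0],[0,0,0],[0,0,0],[0,0,0],[0,0,0]], "gripper": [0,0,0,0,0]}}

```text
clock: 32.52
eef_pos: [487.2, 186.4, 125.4]
eef_rot: [-3.142, 0.002, 1.788]
wrist_force: [0.0, -8.3, 2.5]
finger_gap: 25.7
finger_force: 30.0
```

Emit:
{"name": "carry_out", "arguments": {"slide": [[-0.001,0.005,0],[-0.002,0.01,0],[-0.002,0.01,0]], "dr": [[0,0,0],[0,0,0],[0,0,0]], "gripper": [0,0,0]}}

```text
clock: 32.77
eef_pos: [486.9, 188.3, 125.6]
eef_rot: [-3.141, 0.003, 1.788]
wrist_force: [0.3, -14.1, 5.8]
finger_gap: 25.7
finger_force: 30.0
```

Emit:
{"name": "carry_out", "arguments": {"slide": [[0.001,-0.006,-0.004],[0.001,-0.006,-0.004],[0.001,-0.006,-0.004],[0.001,-0.006,-0.004],[0.001,-0.006,0.15],[0.001,-0.006,0.28],[0.001,-0.006,0.28]], "dr": [[0,0,0],[0,0,0],[0,0,0],[0,0,0],[0,0,0],[0,0,0],[0,0,0]], "gripper": [0,60,60,60,60,60,60]}}

```text
clock: 33.35
eef_pos: [488.4, 189.0, 200.9]
eef_rot: [3.133, -0.001, 1.788]
wrist_force: [0.5, 0.2, 0.2]
finger_gap: 56.3
finger_force: 0.0
```

Emit:
{"name": "carry_out", "arguments": {"slide": [[-0.034,-0.884,0],[-0.034,-0.884,0],[-0.034,-0.884,0],[-0.034,-0.884,0],[-0.034,-0.884,0],[-0.034,-0.884,0],[-0.034,-0.884,0],[-0.034,-0.884,0],[-0.034,-0.884,0]], "dr": [[0,0,-0.0335],[0,0,-0.0335],[0,0,-0.0335],[0,0,-0.0335],[0,0,-0.0335],[0,0,-0.0335],[0,0,-0.0335],[0,0,-0.0335],[0,0,-0.0335]], "gripper": [60,60,60,60,60,60,60,60,60]}}

```text
clock: 34.1
eef_pos: [478.3, -31.8, 195.0]
eef_rot: [-3.142, -0.0, 1.578]
wrist_force: [0.2, -0.1, 0.3]
finger_gap: 56.4
finger_force: 0.0
```

Emit:
{"name": "carry_out", "arguments": {"slide": [[-0.034,-0.884,0],[-0.034,-0.884,0],[-0.034,-0.884,0],[-0.034,-0.884,0],[-0.034,-0.884,0],[-0.034,-0.884,0],[-0.034,-0.884,0],[-0.034,-0.884,0],[-0.034,-0.884,0]], "dr": [[0,0,-0.0335],[0,0,-0.0335],[0,0,-0.0335],[0,0,-0.0335],[0,0,-0.0335],[0,0,-0.0335],[0,0,-0.0335],[0,0,-0.0335],[0,0,-0.0335]], "gripper": [60,60,60,60,60,60,60,60,60]}}

```text
clock: 34.85
eef_pos: [470.2, -251.9, 195.0]
eef_rot: [-3.141, -0.0, 1.369]
wrist_force: [0.5, -0.5, -0.4]
finger_gap: 56.3
finger_force: 0.0
```

```bash
python3 - <<'E'
from h import *
s=read_state(); print(s["clock"],s["eef_pos"],s["eef_rot"],s["wrist_force"],s["finger_gap"]); m=shot("wrist","w8",(200,130,480,350),2.5)
for b in buttons(m,np.load("pics/w8.npy"),50,200): print(b)
E
```

```text
34.85 [ 470.17105788 -251.92914632  194.97488594] [-3.14114001e+00 -4.09069216e-04  1.36912612e+00] [ 0.51737263 -0.49426927 -0.44984813] 56.292045125829816
(array([317.1, 266.1]), np.int32(739), array([ 470.6, -253.8,   50. ]))
(array([459.8, 403.8]), np.int32(687), array([ 551.1, -378.6,   50. ]))
(array([171.5, 405.3]), np.int32(354), array([ 345.1, -338. ,   50. ]))
(array([347.6, 373.3]), np.int32(212), array([ 475.6, -337. ,   50. ]))
```

View pics/w8.png

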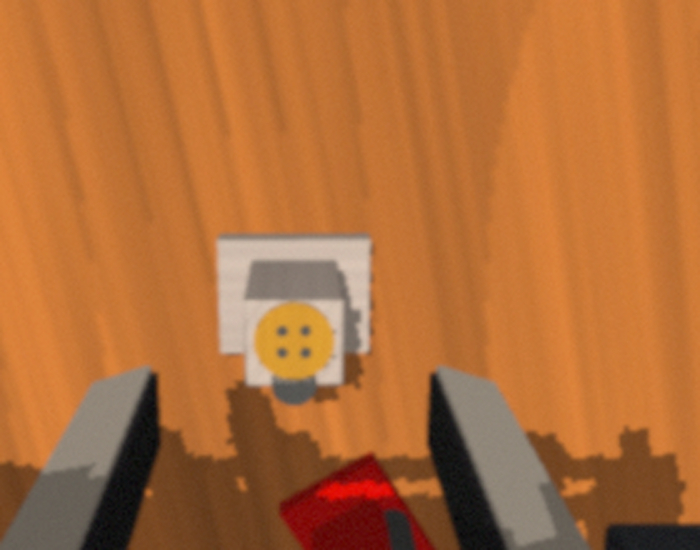

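Die C is aligned with its rib towards tool −x, as planned, so I'll grip it, turn it and set it down for a regrasp.

Emit:
{"name": "carry_out", "arguments": {"slide": [[0.002,-0.008,-0.15],[0.002,-0.008,-0.25],[0.002,-0.008,-0.303],[0.002,-0.008,-0.303],[0.002,-0.008,-0.303],[0.002,-0.008,-0.303],[0.002,-0.008,-0.303],[0.002,-0.008,-0.303],[0.002,-0.008,-0.303],[0.002,-0.008,-0.303]], "dr": [[0,0,0],[0,0,0],[0,0,0],[0,0,0],[0,0,0],[0,0,0],[0,0,0],[0,0,0],[0,0,0],[0,0,0]], "gripper": [60,60,60,60,0,0,0,0,0,0]}}

```text
clock: 35.73
eef_pos: [470.4, -255.8, 120.1]
eef_rot: [3.141, 0.0, 1.367]
wrist_force: [-1.7, 2.1, 6.3]
finger_gap: 25.5
finger_force: 30.0
```

Emit:
{"name": "carry_out", "arguments": {"slide": [[0,0,0.15],[0,0,0.268],[0.02,0.1,0.268],[0.04,0.2,0.268],[0.06,0.3,0.268],[0.09,0.44,0.268],[0.118,0.575,0.268],[0.118,0.575,0.268],[0.118,0.575,0.268],[0.118,0.575,0.268]], "dr": [[0,0,0],[0,0,0],[0,0,0.0195],[0,0,0.039],[0,0,0.0585],[0,0,0.078],[0,0,0.0975],[0,0,0.117],[0,0,0.1365],[0,0,0.15]], "gripper": [0,0,0,0,0,0,0,0,0,0]}}

```text
clock: 36.57
eef_pos: [499.7, -111.3, 186.3]
eef_rot: [-3.141, -0.0, 2.318]
wrist_force: [0.3, 0.7, -1.6]
finger_gap: 25.8
finger_force: 30.0
```

Emit:
{"name": "carry_out", "arguments": {"slide": [[0,0,0],[0,0,0],[0,0,0],[0,0,0],[0,0,0],[0,0,0],[0,0,0],[0,0,0],[0,0,0],[0,0,0]], "dr": [[0,0,0.0195],[0,0,0.039],[0,0,0.0585],[0,0,0.078],[0,0,0.0975],[0,0,0.117],[0,0,0.1365],[0,0,0.157],[0,0,0.157],[0,0,0.157]], "gripper": [0,0,0,0,0,0,0,0,0,0]}}

```text
clock: 37.4
eef_pos: [499.6, -112.0, 186.3]
eef_rot: [3.141, -0.0, -2.991]
wrist_force: [0.2, 0.3, -1.5]
finger_gap: 25.7
finger_force: 30.0
```

Emit:
{"name": "carry_out", "arguments": {"slide": [[0,0,-0.15],[0,0,-0.22],[0,0,-0.263],[0,0,-0.265],[0,0,-0.265],[0,0,-0.265],[0,0,-0.265],[0,0,-0.1],[0,0,0],[0,0,0]], "dr": [[0,0,0],[0,0,0],[0,0,0],[0,0,0],[0,0,0],[0,0,0],[0,0,0],[0,0,0],[0,0,0],[0,0,0]], "gripper": [0,0,0,0,60,60,60,60,60,60]}}

```text
clock: 38.23
eef_pos: [501.4, -112.5, 191.7]
eef_rot: [-3.138, 0.007, -2.988]
wrist_force: [0.7, 0.4, 0.3]
finger_gap: 55.7
finger_force: 0.0
```

Emit:
{"name": "carry_out", "arguments": {"slide": [[0,0,0],[0,0,0],[0,0,0],[0,0,0],[0,0,0],[0,0,0],[0,0,0],[0,0,0],[0,0,0],[0,0,0]], "dr": [[0,0,-0.0195],[0,0,-0.039],[0,0,-0.0585],[0,0,-0.078],[0,0,-0.0975],[0,0,-0.117],[0,0,-0.1365],[0,0,-0.156],[0,0,-0.167],[0,0,-0.167]], "gripper": [60,60,60,60,60,60,60,60,60,60]}}

```text
clock: 39.07
eef_pos: [499.7, -112.0, 186.4]
eef_rot: [3.141, 0.0, 2.243]
wrist_force: [-0.6, -0.5, 1.3]
finger_gap: 56.4
finger_force: 0.0
```

Emit:
{"name": "carry_out", "arguments": {"slide": [[0,0,0],[0,0,0],[0,0,0],[0,0,0],[0,0,0],[0,0,0],[0,0,0],[0,0,0],[0,0,0],[0,0,0]], "dr": [[0,0,-0.0195],[0,0,-0.039],[0,0,-0.0585],[0,0,-0.078],[0,0,-0.0975],[0,0,-0.117],[0,0,-0.1365],[0,0,-0.156],[0,0,-0.167],[0,0,-0.167]], "gripper": [60,60,60,60,60,60,60,60,60,60]}}

```text
clock: 39.9
eef_pos: [499.7, -112.0, 186.4]
eef_rot: [3.141, 0.0, 1.197]
wrist_force: [0.1, -0.4, 0.1]
finger_gap: 56.5
finger_force: 0.0
```

Emit:
{"name": "carry_out", "arguments": {"slide": [[0,0,0],[0,0,0],[0,0,0],[0,0,0],[0,0,0],[0,0,0],[0,0,0],[0,0,0],[0,0,0],[0,0,0]], "dr": [[0,0,-0.0195],[0,0,-0.039],[0,0,-0.0585],[0,0,-0.078],[0,0,-0.0975],[0,0,-0.117],[0,0,-0.1365],[0,0,-0.156],[0,0,-0.166],[0,0,-0.166]], "gripper": [60,60,60,60,60,60,60,60,60,60]}}

```text
clock: 40.73
eef_pos: [499.7, -112.0, 186.4]
eef_rot: [3.142, -0.0, 0.156]
wrist_force: [-0.6, 0.6, -0.1]
finger_gap: 56.4
finger_force: 0.0
```

```bash
python3 - <<'E'
from h import *
s=read_state(); print(s["clock"],s["eef_pos"],s["eef_rot"],s["wrist_force"],s["finger_gap"]); m=shot("wrist","w9",(200,130,480,350),2.5)
for b in buttons(m,np.load("pics/w9.npy"),50,200): print(b)
m=shot("top","t9")
for b in buttons(m,np.load("pics/t9.npy"),50,10): print("top",b)
E
```

```text
40.7333 [ 499.70180729 -111.98021297  186.39196442] [ 3.14154466e+00 -8.98400288e-05  1.55857205e-01] [-0.58677045  0.60709731 -0.13363809] 56.363833002759314
(array([316.7, 271.6]), np.int32(776), array([ 498. , -112.4,   50. ]))
(array([463.6, 408.4]), np.int32(255), array([ 413.1, -230.3,   50. ]))
(array([170.5, 409.4]), np.int32(260), array([380.3, -27. ,  50. ]))
top (array([236.3, 193.1]), np.int32(76), array([627.5, 221.5,  50. ]))
top (array([312.4, 190.1]), np.int32(33), array([635.2,  65.9,  50. ]))
top (array([296.2, 210.3]), np.int32(11), array([593.1,  98.4,  50. ]))
top (array([254.4, 260.8]), np.int32(79), array([488.9, 181.5,  50. ]))
top (array([236.4, 264.3]), np.int32(77), array([481.5, 217.9,  50. ]))
top (array([218.6, 267.3]), np.int32(79), array([475.1, 253.6,  50. ]))
top (array([515.5, 270.6]), np.int32(78), array([ 474. , -345.4,   50. ]))
```

Die C is in place at (498,−112), and the three dies in the track are about 36–37 mm apart. Grip, carry and turn.

Emit:
{"name": "carry_out", "arguments": {"slide": [[-0.006,0,-0.15],[-0.006,0,-0.22],[-0.006,0,-0.266],[-0.006,0,-0.266],[-0.006,0,-0.266],[-0.006,0,-0.266],[-0.006,0,-0.266],[-0.006,0,-0.266],[-0.006,0,-0.266],[-0.006,0,-0.266]], "dr": [[0,0,0],[0,0,0],[0,0,0],[0,0,0],[0,0,0],[0,0,0],[0,0,0],[0,0,0],[0,0,0],[0,0,0]], "gripper": [60,60,60,60,0,0,0,0,0,0]}}

```text
clock: 41.67
eef_pos: [498.4, -112.0, 120.5]
eef_rot: [3.141, -0.001, 0.155]
wrist_force: [-1.7, 0.2, 6.6]
finger_gap: 25.7
finger_force: 30.0
```

Emit:
{"name": "carry_out", "arguments": {"slide": [[0,0,0.15],[0,0,0.268],[0.03,0.1,0.268],[0.06,0.22,0.268],[0.08,0.33,0.268],[0.119,0.452,0.268],[0.119,0.452,0.268],[0.119,0.452,0.268],[0.119,0.452,0.268],[0.119,0.452,0.268]], "dr": [[0,0,0],[0,0,0],[0,0,0.02],[0,0,0.04],[0,0,0.06],[0,0,0.08],[0,0,0.1],[0,0,0.12],[0,0,0.129],[0,0,0.129]], "gripper": [0,0,0,0,0,0,0,0,0,0]}}

```text
clock: 42.5
eef_pos: [527.8, 1.2, 186.7]
eef_rot: [-3.141, 0.0, 0.969]
wrist_force: [-0.2, -0.0, -3.2]
finger_gap: 26.0
finger_force: 30.0
```

Emit:
{"name": "carry_out", "arguments": {"slide": [[0,0,0],[0,0,0],[0,0,0],[0,0,0],[0,0,0],[0,0,0],[0,0,0],[0,0,0],[0,0,0]], "dr": [[0,0,0.02],[0,0,0.04],[0,0,0.06],[0,0,0.08],[0,0,0.1],[0,0,0.12],[0,0,0.1308],[0,0,0.1308],[0,0,0.1308]], "gripper": [0,0,0,0,0,0,0,0,0]}}

```text
clock: 43.25
eef_pos: [527.9, 0.9, 186.8]
eef_rot: [-3.141, -0.0, 1.782]
wrist_force: [-0.2, 0.2, -1.9]
finger_gap: 25.8
finger_force: 30.0
```

Emit:
{"name": "carry_out", "arguments": {"slide": [[0,0,-0.15],[0,0,-0.23],[0,0,-0.246],[0,0,-0.246],[-0.006,0.03,-0.246],[-0.013,0.06,-0.246],[-0.02,0.09,-0.246],[-0.026,0.12,-0.246],[-0.033,0.15,-0.246],[-0.039,0.18,-0.246]], "dr": [[0,0,0.0008],[0,0,0.0008],[0,0,0.0008],[0,0,0.0008],[0,0,0.0008],[0,0,0.0008],[0,0,0.0008],[0,0,0.0008],[0,0,0.0008],[0,0,0.0008]], "gripper": [0,0,0,0,0,0,0,0,0,0]}}

```text
clock: 44.08
eef_pos: [518.0, 47.0, 125.6]
eef_rot: [3.141, 0.0, 1.792]
wrist_force: [-0.2, 1.0, -2.0]
finger_gap: 25.6
finger_force: 30.0
```

Emit:
{"name": "carry_out", "arguments": {"slide": [[-0.011,0.05,0],[-0.022,0.1,0],[-0.039,0.18,0],[-0.058,0.27,0],[-0.074,0.34,0],[-0.08,0.37,0],[-0.08,0.37,0]], "dr": [[0,0,0],[0,0,0],[0,0,0],[0,0,0],[0,0,0],[0,0,0],[0,0,0]], "gripper": [0,0,0,0,0,0,0]}}

```text
clock: 44.67
eef_pos: [497.7, 140.2, 125.4]
eef_rot: [3.142, -0.0, 1.794]
wrist_force: [0.9, 0.3, -2.4]
finger_gap: 25.4
finger_force: 30.0
```

Emit:
{"name": "carry_out", "arguments": {"slide": [[-0.003,0.012,0],[-0.005,0.024,0],[-0.008,0.036,0],[-0.011,0.048,0],[-0.013,0.058,0],[-0.013,0.058,0]], "dr": [[0,0,0],[0,0,0],[0,0,0],[0,0,0],[0,0,0],[0,0,0]], "gripper": [0,0,0,0,0,0]}}

```text
clock: 45.17
eef_pos: [495.1, 152.5, 125.5]
eef_rot: [-3.142, 0.002, 1.792]
wrist_force: [0.1, -6.3, 0.6]
finger_gap: 25.8
finger_force: 30.0
```

Emit:
{"name": "carry_out", "arguments": {"slide": [[-0.001,0.005,0],[-0.002,0.01,0],[-0.003,0.014,0],[-0.003,0.014,0]], "dr": [[0,0,0],[0,0,0],[0,0,0],[0,0,0]], "gripper": [0,0,0,0]}}

```text
clock: 45.5
eef_pos: [494.6, 155.2, 125.9]
eef_rot: [-3.142, 0.003, 1.792]
wrist_force: [-0.9, -15.0, 5.6]
finger_gap: 25.9
finger_force: 30.0
```

Emit:
{"name": "carry_out", "arguments": {"slide": [[0.001,-0.005,-0.003],[0.001,-0.005,-0.003],[0.001,-0.005,-0.003],[0.001,-0.005,-0.003],[0.001,-0.005,0.15],[0.001,-0.005,0.28],[0.001,-0.005,0.28],[0.001,-0.005,0.28]], "dr": [[0,0,0],[0,0,0],[0,0,0],[0,0,0],[0,0,0],[0,0,0],[0,0,0],[0,0,0]], "gripper": [0,60,60,60,60,60,60,60]}}

```text
clock: 46.17
eef_pos: [494.9, 155.6, 196.9]
eef_rot: [3.138, -0.0, 1.792]
wrist_force: [-0.8, 0.0, -0.6]
finger_gap: 56.1
finger_force: 0.0
```

```bash
python3 - <<'E'
from h import *
s=read_state(); print(s["clock"],s["eef_pos"],s["eef_rot"],s["wrist_force"],s["finger_gap"]); m=shot("wrist","w10")
for b in buttons(m,np.load("pics/w10.npy"),54,200): print(b)
E
```

```text
46.1667 [494.92977593 155.58588123 196.8573334 ] [ 3.13810837e+00 -1.20255604e-04  1.79225068e+00] [-0.79965965  0.01388089 -0.58470431] 56.06956373129872
(array([319.1,  94.1]), np.int32(1085), array([474.7, 255.6,  54. ]))
(array([316.2, 159. ]), np.int32(944), array([481.1, 220.1,  54. ]))
(array([545. , 203.8]), np.int32(803), array([624.2, 224.8,  54. ]))
(array([314.8, 218.3]), np.int32(841), array([488.1, 184.8,  54. ]))
(array([315.4, 273.3]), np.int32(744), array([496.5, 149.4,  54. ]))
(array([173.5, 400.4]), np.int32(535), array([418.3,  32.2,  54. ]))
(array([459.3, 402.2]), np.int32(593), array([619.4,  75.5,  54. ]))
```

View pics/w10.png

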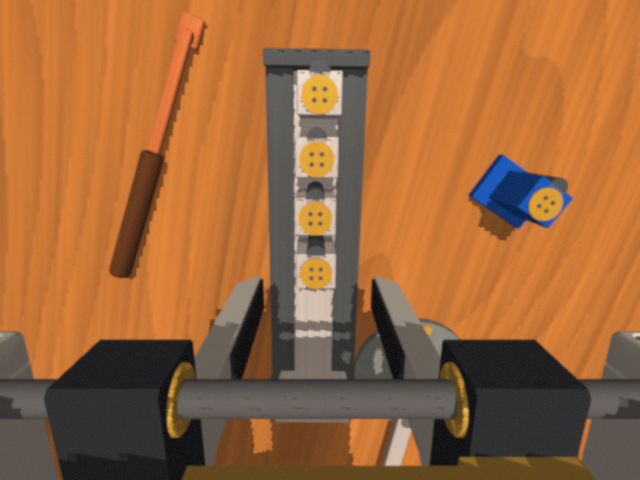

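All four dies stand in a row at 36 mm spacing with ribs towards the stop; the buttons are at v=94, 159, 218 and 273. Next I'll close the gate.

Emit:
{"name": "carry_out", "arguments": {"slide": [[0.421,-0.384,0.02],[0.421,-0.384,0.02],[0.421,-0.384,0.02],[0.421,-0.384,0.02],[0.421,-0.384,0.02],[0.421,-0.384,0.02],[0.421,-0.384,0.02],[0.421,-0.384,0.02]], "dr": [[0,0,-0.0287],[0,0,-0.0287],[0,0,-0.0287],[0,0,-0.0287],[0,0,-0.0287],[0,0,-0.0287],[0,0,-0.0287],[0,0,-0.0287]], "gripper": [60,60,60,60,60,60,60,60]}}

```text
clock: 46.88
eef_pos: [598.9, 60.2, 199.8]
eef_rot: [-3.14, -0.0, 1.613]
wrist_force: [-0.2, 0.6, 0.9]
finger_gap: 56.5
finger_force: 0.0
```

Emit:
{"name": "carry_out", "arguments": {"slide": [[0.004,-0.002,-0.15],[0.004,-0.002,-0.22],[0.004,-0.002,-0.255],[0.004,-0.002,-0.255],[0.004,-0.002,-0.255],[0.004,-0.002,-0.255],[0.004,-0.002,-0.255],[0.004,-0.002,-0.255],[0.004,-0.002,-0.255],[0.004,-0.002,-0.255]], "dr": [[0,0,0],[0,0,0],[0,0,0],[0,0,0],[0,0,0],[0,0,0],[0,0,0],[0,0,0],[0,0,0],[0,0,0]], "gripper": [60,60,60,60,0,0,0,0,0,0], "newtons": 20}}

```text
clock: 47.72
eef_pos: [600.8, 58.8, 137.0]
eef_rot: [3.141, 0.0, 1.612]
wrist_force: [-0.8, -0.3, -1.0]
finger_gap: 19.6
finger_force: 0.0
```

Emit:
{"name": "carry_out", "arguments": {"slide": [[0,0,0],[0,0,0],[0,0,0],[0,0,0],[0,0,0],[0,0,0],[0,0,0],[0,0,0],[0,0,0],[0,0,0]], "dr": [[0,0,0],[0,0,-0.017],[0,0,-0.034],[0,0,-0.051],[0,0,-0.068],[0,0,-0.085],[0,0,-0.102],[0,0,-0.11],[0,0,-0.11],[0,0,-0.11]], "gripper": [0,0,0,0,0,0,0,0,0,0]}}

```text
clock: 48.55
eef_pos: [599.6, 59.1, 136.8]
eef_rot: [-3.138, 0.002, 0.92]
wrist_force: [-13.0, 1.4, 10.6]
finger_gap: 12.0
finger_force: 20.0
```

Emit:
{"name": "carry_out", "arguments": {"slide": [[-0.004,0,0],[-0.004,0,0],[-0.004,0,0],[-0.004,0,0],[-0.004,0,0],[-0.004,0,0],[-0.004,0,0],[-0.004,0,0],[-0.004,0,0],[-0.004,0,0]], "dr": [[0,0,-0.017],[0,0,-0.034],[0,0,-0.051],[0,0,-0.068],[0,0,-0.085],[0,0,-0.102],[0,0,-0.112],[0,0,-0.112],[0,0,-0.112],[0,0,-0.112]], "gripper": [0,0,0,0,0,0,0,0,0,0]}}

```text
clock: 49.38
eef_pos: [598.8, 60.0, 136.8]
eef_rot: [-3.139, 0.003, 0.217]
wrist_force: [-10.5, 8.7, 7.5]
finger_gap: 12.0
finger_force: 20.0
```

Release, rise, move aside and check the dial.

Emit:
{"name": "carry_out", "arguments": {"slide": [[0,0,0],[0,0,0],[0,0,0],[0,0,0.16],[0,0,0.32],[0,0,0.4],[0,-0.2,0.4],[0,-0.5,0.4],[0,-0.9,0.4],[0,-0.9,0.4]], "dr": [[0,0,0],[0,0,0],[0,0,0],[0,0,0],[0,0,0],[0,0,0],[0,0,0],[0,0,0],[0,0,0],[0,0,0]], "gripper": [60,60,60,60,60,60,60,60,60,60]}}

```text
clock: 50.22
eef_pos: [599.4, -109.8, 236.9]
eef_rot: [3.141, -0.0, 0.217]
wrist_force: [0.7, 0.2, 0.1]
finger_gap: 56.2
finger_force: 0.0
```

Emit:
{"name": "carry_out", "arguments": {"slide": [[-0.2,-0.6,0],[-0.2,-0.6,0],[-0.2,-0.6,0],[-0.2,-0.6,0],[-0.2,-0.6,0],[-0.2,-0.6,0]], "dr": [[0,0,0],[0,0,0],[0,0,0],[0,0,0],[0,0,0],[0,0,0]], "gripper": [60,60,60,60,60,60]}}

```text
clock: 50.72
eef_pos: [549.1, -259.5, 236.5]
eef_rot: [3.142, 0.0, 0.214]
wrist_force: [-0.0, 0.3, -0.3]
finger_gap: 56.6
finger_force: 0.0
```

```bash
python3 - <<'E'
from h import *
s=read_state(); print(s["clock"],s["eef_pos"],s["eef_rot"],s["wrist_force"],s["finger_gap"]); m=shot("top","t11",(200,180,360,300),5)
for b in buttons(m,np.load("pics/t11.npy"),54,10): print(b)
E
```

```text
50.7167 [ 549.06663452 -259.47352918  236.52580485] [3.14158168e+00 7.98091939e-05 2.13803464e-01] [-0.0359672   0.32111171 -0.3005573 ] 56.57861491629188
(array([236.4, 193.1]), np.int32(75), array([626.7, 220.8,  54. ]))
(array([312.2, 190.1]), np.int32(32), array([634.4,  66.1,  54. ]))
(array([296.1, 210.3]), np.int32(11), array([592.4,  98.4,  54. ]))
(array([271.6, 257. ]), np.int32(80), array([496.6, 146.6,  54. ]))
(array([254.1, 260.9]), np.int32(78), array([488.4, 181.7,  54. ]))
(array([236.4, 264.3]), np.int32(77), array([481.3, 217.3,  54. ]))
(array([218.6, 267.3]), np.int32(79), array([474.9, 252.9,  54. ]))
```

View pics/t11.png

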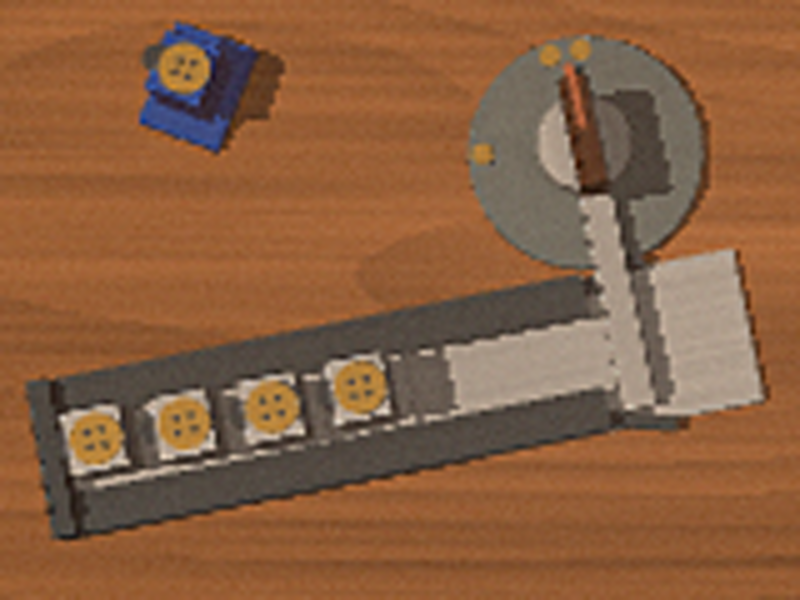

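The pointer (570,68) points midway between the pair of dots, the arm is square across the apron, and the four dies are closed up against the stop. Handing in.

```bash
python3 -c "
from cell import *
print(sign_off())"
```

```text
the job is handed in; nothing more can be done
None
```

The job is handed in, but no verdict came back. The last pictures show all four dies present (the one drawn out of the track and the three from the bench) in one row against the end stop, about 36 mm apart with ribs leading, and the gate shut with its pointer midway between the pair of dots.

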